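Meter one sample bar from the scoop

ROBOT

A 6-joint arm with a two-finger parallel gripper is mounted at the origin on the work surface. World frame = base frame: x ahead of the robot, y to its left, z up, the work surface at z = 0. Lengths are in m, angles in rad, forces in N, time in s.
With the tool pointing down it reaches from about 0.3 to 0.75 m from the base axis. Payload 8.5 kg.
Tool frame: the origin (TCP) lies midway between the tips of the shut fingers; the grasp point (between the pads) lies 19 mm behind it; x points along the fingers, z is the direction in which the jaws open and shut, and the axes are right-handed (so a half turn about x gives the same grasp; the last joint's range is limited). The gripper opens to 88 mm and grips with 3 to 60 N. Pads are 18 mm wide; open, the fingers measure 123 mm over their backs; the gripper's body (75 mm by 187 mm) begins 45 mm behind the grasp point.
Start: joints at [-1.514, 0.381, 1.297, -0, 1.464, -0.215], TCP at [0.148, -0.53, 0.239] pointing down, gripper open.
Joint ranges: [-3.11, 3.11], [-0.89, 2.33], [0.22, 2.48], [-1.42, 4.56], [0.17, 2.85], [-2.88, 2.88]. Speed limits (rad/s): [2.39, 2.39, 3.14, 3.14, 3.14, 3.14].

INTERFACE

Orientations are given as a rotation vector (axis times angle).
In Python, from rig import get_obs, optics, bot gives the robot as it stands.
- The arm moves only by the tool apply_moves, never from a script. Its argument "moves" is one flat list of numbers, 7 for each row, row after row: the shift along the tool's x, y, z as a fraction of full scale, then the turn, a rotation vector about the tool's x, y, z as a fraction of full scale, then the closure, from 0 (fully open) to 1 (shut). In form: [dx, dy, dz, rx, ry, rz, hand, dx, dy, dz, rx, ry, rz, hand, ...]. A call has 1 to 5 rows; each row shifts and turns the commanded pose from where the row before left it, along the tool's axes as they then stand; what a row does not reach is not made up. Full scale, the value 1, is 0.02 m for a shift and 5 degrees for a turn. A row lasts 1/10 s, in which the tool goes at most 50 mm and 8.59 degrees, less where a joint would pass 70% of its speed; a pose out of reach is approached as far as the arm can. A call with a number of a shift or a turn outside -1 to 1 is refused whole. A call with a gripper value outside its range is refused whole. The fingers move at their own pace and stop on an object; "force" is the grip in N (left out, the last holds). Time passes only in rows, so rows that do not move let the fingers close. It gives the time, the measured TCP pose, the force and the opening at its end, in the units of the state.
- get_obs(): the state, without advancing time (a new reading comes with each control period).
- optics.read_camera(name): name is "side" or "top"; returns the picture (400x640x3 uint8, blue, green, red); there is no depth.
- optics.camera_params(name): a dict with "fx", "fy", "cx", "cy" (pixels), "R" (3x3) and "t" (3): a world point X has camera coordinates R X + t. Camera axes: x right, y down, z forward; pixel columns grow to the right and rows downward; lengths in m; the calibration is good to about 2 mm. A picture is of the moment at which its call begins. camera_params takes no time and is no camera call.
- bot.sign_off(): hands the job in, once; it reports no verdict.
Trained networks look in the newest picture that a camera, given by its name, has taken for a name from the list of things; names that differ only in an ending like _2 or _b are one class to them, and where a whole thing is asked for, a point or a joint stands for the part that bears it (a point fixed in the world has none). Each returns a list of dicts, best first, with "conf" (0 to 1); they miss things now and then, are a little off and sometimes report something else, mostly with a low value. They report only what shows in the picture. A call takes as long as a camera call. They do not tell look-alikes from the thing itself.
- optics.boxes_of(camera, label): "position" ([x, y, z] in m, in the coordinates of the camera as it stood for that picture, good to about 4 mm: the middle of the surface that is visible of it).
- optics.regions_of(camera, label): "mask" (400x640 bool, what is visible of it).
The state is a dict: "time": time; "qpos": joint angles; "joint_velocities": joint speeds; "joint_torque": joint torques, N m; "eef_pos": TCP position; "ee_rot": TCP orientation; "ft_force": force on the tool from outside, world axes, zero at the start; "ft_torque": the same for the moment, N m; "opening": finger opening in m.
Only numpy, scipy, OpenCV 4.12 (cv2) and the standard library are available. Lean on these libraries where they do the work, as an engineer would, in place of code of your own. Each camera call takes 0.05 s, during which the arm holds its last target. There are 200 camera calls.

TASK

Pick up the orange scoop by its black handle and tip it slowly over the white blue-lined tray until the bars begin to slide, so that only the front bar slips out gently, from close above the tray, and lies flat inside it. Keep the other two bars in the scoop and set the scoop back on its stand the same way round. Do not touch the bars with the robot, and leave the other things on the bench where they are.

Things in the scene. Friction and masses are not known exactly. Their poses are not given: they have to be found in the camera images.
- scoop: orange plastic channel scoop, 206 mm long, 46 wide, 0.18 kg empty: floor and walls 4 mm thick, walls 28 mm high, open top; closed at its +x end, open at its -x end (the mouth). A 30 mm long bridge over its middle (36 to 41 mm above the underside) carries the handle. Origin: centre of the underside, z up. Three bars lie in it nose to tail, the first about 10 mm inside the mouth
- scoop_lip (a point): middle of the mouth's edge, on top of the floor: 103 mm from the scoop's origin along its -x, 4 mm above its underside; scoop's axes. The lean at which the bars slide differs from run to run, 15 to 28 degrees; held there they creep on together, each dropping off once its middle passes the lip. Sliding shows as a moment at the wrist, about 0.03 N m per 10 mm
- scoop_handle (a point): centre of the top of the handle, a black upright square post 26 x 26 mm, 45 mm tall, flat sides square to the scoop, over the scoop's middle; 86 mm above the scoop's underside; scoop's axes
- bar_front: polished aluminium sample bar 62 x 32 x 18 mm with a copper-coloured dot on top, about 96 g (varies by a quarter), loose in the scoop's channel. Origin: centre of its underside; x along its length, z up. This is the one nearest the mouth, to be tipped out.
- bar_mid: polished aluminium sample bar 62 x 32 x 18 mm with a copper-coloured dot on top, about 96 g (varies by a quarter), loose in the scoop's channel. Origin: centre of its underside; x along its length, z up. Middle one, to stay in the scoop.
- bar_rear: polished aluminium sample bar 62 x 32 x 18 mm with a copper-coloured dot on top, about 96 g (varies by a quarter), loose in the scoop's channel. Origin: centre of its underside; x along its length, z up. Rear one, against the closed end, to stay in the scoop.
- bar_front_centre (a point): centre of bar_front, 9 mm above its underside
- bar_mid_centre (a point): centre of bar_mid, 9 mm above its underside
- bar_rear_centre (a point): centre of bar_rear, 9 mm above its underside
- tray: white plastic tray with a blue lining, fixed, 200 x 160 mm (x by y) outside, 18 mm high, walls 4 mm, floor 4 mm thick. Origin: centre of its underside, x along its length.
- tray_in (a point): centre of the tray's inner floor, 4 mm above the bench; its axes are the tray's
- stand: the scoop's stand: fixed grey plate 150 x 74 mm, 6 mm thick, with two blue rails 110 mm long along x, tops 14 mm above the bench, 56 mm apart inside: 5 mm to spare on each side of the scoop, whose ends overhang the plate. Origin: centre of its underside. At the start the scoop lies on the plate within 6 mm of its middle, axes alike, mouth to -x
- beaker: clear plastic beaker 84 mm across, 110 mm tall, bystander; origin: centre of underside
- wash_bottle: white bottle 64 mm across, 150 mm tall, bystander; origin: centre of underside
- dropper: small amber bottle 36 mm across, 75 mm tall, bystander; origin: centre of underside
- petri: clear flat dish 70 mm across, 16 mm tall, bystander; origin: centre of underside
- slide_box: white closed slide box 150 x 190 x 36 mm, bystander; origin: centre of underside
- marker: black and white marker pen 138 mm long, 15 mm thick, lying along its x, bystander; origin: centre of underside
Not all that is in view belongs to the job. Several things have the shape of the scoop; the one meant has the colours described above.

How it is judged:
On the way, in this order (a step that is already met when the one before it is completed fails the run):
1. the scoop is lifted at least 30 mm off its stand, all three bars in it (z of scoop in the frame of stand above 0.036 m and x of each of bar_front_centre, bar_mid_centre, bar_rear_centre in the frame of scoop above -0.1 m and x of each of bar_mid_centre, bar_rear_centre in the frame of scoop below 0.1 m and y of bar_mid_centre in the frame of scoop between -0.02 and 0.02 m and z of bar_mid_centre in the frame of scoop between 0 and 0.03 m and y of bar_rear_centre in the frame of scoop between -0.02 and 0.02 m and z of bar_rear_centre in the frame of scoop between 0 and 0.03 m), for 0.1 s.
2. the front bar lies flat and still in the tray while the other two are in the scoop (x of bar_front_centre in the frame of tray_in between -0.085 and 0.085 m and y of bar_front_centre in the frame of tray_in between -0.068 and 0.068 m and z of bar_front_centre in the frame of tray_in below 0.022 m and angle between bar_front's own x axis and vertical between 1.45 and 1.69 rad and linear speed of bar_front below 0.03 m/s and x of bar_mid_centre in the frame of scoop between -0.1 and 0.1 m and y of bar_mid_centre in the frame of scoop between -0.02 and 0.02 m and z of bar_mid_centre in the frame of scoop between 0 and 0.03 m and x of bar_rear_centre in the frame of scoop between -0.1 and 0.1 m and y of bar_rear_centre in the frame of scoop between -0.02 and 0.02 m and z of bar_rear_centre in the frame of scoop between 0 and 0.03 m), for 0.3 s.
At the end, for the whole second after the job is handed in: The front bar lies flat (within 7 degrees) and still in the tray, its centre within 85 mm along and 68 mm across of the tray's centre; the other two bars lie in the scoop's channel; the scoop rests level on its stand between the rails, the same way round, within 20 mm along and 8 mm across (all of step 2 and x of scoop in the frame of stand between -0.02 and 0.02 m and y of scoop in the frame of stand between -0.008 and 0.008 m and z of scoop in the frame of stand below 0.009 m and x of scoop_lip in the frame of stand below -0.07 m and angle between scoop's own z axis and vertical below 0.05 rad and linear speed of scoop below 0.02 m/s); the robot touches nothing.
It fails at once if a second bar leaves the scoop (x of any of bar_mid_centre, bar_rear_centre in the frame of scoop below -0.112 m or z of any of bar_mid_centre, bar_rear_centre in the frame of scoop above 0.06 m).
It fails at once if the front bar is flung or dropped: faster than 1 m/s outside the scoop (x of bar_front_centre in the frame of scoop below -0.106 m and linear speed of bar_front above 1 m/s).
It fails at once if the robot touches a bar (contact force between any of bar_front, bar_mid, bar_rear and the fingers above 0.5 N or contact force between any of bar_front, bar_mid, bar_rear and the arm above 0.5 N).
It fails at once if a bystander is pushed more than 30 mm (distance of any of beaker, wash_bottle, dropper, petri, slide_box, marker from where it was at the start of the episode above 0.03 m).
It also fails if it takes over 72 s, if anything falls off the work surface, if the arm or the gripper's body presses on something with over 40 N, if the wrist force passes 120 N, or if a joint passes its speed limit or range.

## Working session

There is one attempt and no reset: what is moved stays moved. The work goes in short steps, Python scripts to look and compute and a tool call to move; the robot and the scene stay as the last step left them, time stands still between calls to the robot, and variables do not carry over. Pictures are saved under pics/ and viewed, about 8 in all and at most 12, crops included, and the job is handed in when it is done.

Besides the shell and the picture viewer there is one more tool, called after "Call:" as name(argument=value, ...), one argument or row to a line, values as JSON. apply_moves: Moves the arm, as the interface text tells. Its arguments: {"type":"object","properties":{"moves":{"type":"array","items":{"type":"number"}},"force":{"type":"number"}},"required":["moves"]}

```bash
ls; mkdir -p pics; cat > h.py <<'E'
import numpy as np,cv2
from scipy.spatial.transform import Rotation as Ro
from rig import get_obs, optics, bot
def w(cam,p):
    c=optics.camera_params(cam); return np.array(c["R"]).T@(np.array(p)-np.array(c["t"]))
def px(cam,X):
    c=optics.camera_params(cam); q=np.array(c["R"])@np.array(X)+np.array(c["t"]); return c["fx"]*q[0]/q[2]+c["cx"],c["fy"]*q[1]/q[2]+c["cy"]
def ray(cam,u,v,z):
    c=optics.camera_params(cam);R=np.array(c["R"]);o=-R.T@np.array(c["t"]);d=R.T@np.array([(u-c["cx"])/c["fx"],(v-c["cy"])/c["fy"],1]);return o+d*(z-o[2])/d[2]
E
python3 - <<'E'
from h import *
np.set_printoptions(precision=4,suppress=True)
o=get_obs();print(o)
print(Ro.from_rotvec(o["ee_rot"]).as_matrix())
for c in("top","side"):
    cv2.imwrite(f"pics/{c}0.png",optics.read_camera(c))
    p=optics.camera_params(c);print(c,p["fx"],p["R"],-np.array(p["R"]).T@p["t"])
for l in("scoop","scoop_handle","tray","stand","bar_front","beaker","wash_bottle","dropper","petri","slide_box","marker"):
    for d in optics.boxes_of("top",l)[:4]:
        X=w("top",d["position"]);print(l,round(d["conf"],2),X,np.round(px("top",X)))
E
```

```text
pics
{'time': 0.0, 'qpos': array([-1.5143,  0.3812,  1.2983, -0.    ,  1.4636, -0.2153]), 'joint_velocities': array([ 0.0009,  0.0019, -0.0014,  0.0014,  0.0008, -0.0026]), 'joint_torque': array([ -0.0007, -43.793 , -22.4555,   0.0713,   0.0353,  -0.0001]), 'eef_pos': array([ 0.1476, -0.5295,  0.2381]), 'ee_rot': array([ 1.0077,  1.3266, -1.0059]), 'ft_force': array([ 0.4167, -0.2442, -0.5494]), 'ft_torque': array([-0.0013,  0.0123, -0.0109]), 'opening': 0.08787813757553396}
[[-0.0001  0.9633  0.2685]
 [ 0.0014  0.2685 -0.9633]
 [-1.      0.0003 -0.0014]]
top 436.36124442847773 [[-0.0208 -0.9996 -0.0213]
 [-0.9963  0.0225 -0.0829]
 [ 0.0834  0.0195 -0.9963]] [ 0.2894 -0.0879  1.581 ]
side 455.53013223951126 [[ 0.9928 -0.1198  0.0032]
 [-0.0918 -0.7775 -0.6222]
 [ 0.077   0.6174 -0.7829]] [ 0.2796 -1.1034  1.3674]
scoop 0.74 [ 0.4797 -0.2084  0.0354] [361. 185.]
scoop 0.57 [ 0.5894 -0.6052  0.0105] [469. 153.]
scoop_handle 0.56 [ 0.483  -0.2161  0.0339] [363. 184.]
scoop_handle 0.56 [ 0.593  -0.6093  0.0071] [470. 152.]
scoop_handle 0.42 [ 0.1379 -0.3592  0.0029] [405. 280.]
tray 0.88 [0.4706 0.2237 0.002 ] [242. 191.]
tray 0.35 [ 0.6601 -0.3899  0.0967] [413. 130.]
stand 0.74 [ 0.4835 -0.1873  0.0055] [354. 185.]
bar_front 0.72 [ 0.4258 -0.2162  0.0244] [363. 200.]
bar_front 0.67 [ 0.485  -0.2117  0.0333] [362. 184.]
bar_front 0.49 [ 0.5526 -0.2051  0.0296] [359. 165.]
beaker 0.91 [0.6205 0.417  0.0595] [184. 149.]
beaker 0.48 [ 0.4821 -0.2122  0.029 ] [362. 185.]
wash_bottle 0.56 [ 0.6598 -0.3862  0.0937] [412. 130.]
petri 0.68 [ 0.4243 -0.0073  0.0142] [305. 202.]
slide_box 0.84 [ 0.3596 -0.4596  0.0366] [433. 217.]
marker 0.49 [0.3794 0.3799 0.0149] [198. 217.]
marker 0.3 [ 0.4293 -0.2152  0.0262] [363. 199.]
marker 0.29 [0.6185 0.4175 0.0594] [184. 150.]
```

```bash
python3 - <<'E'
import cv2
a=cv2.imread("pics/top0.png");b=cv2.imread("pics/side0.png")
cv2.imwrite("pics/topc.png",cv2.resize(a[90:320,150:550],(800,460),interpolation=cv2.INTER_CUBIC))
E
```

```text
(no output)
```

View pics/topc.png

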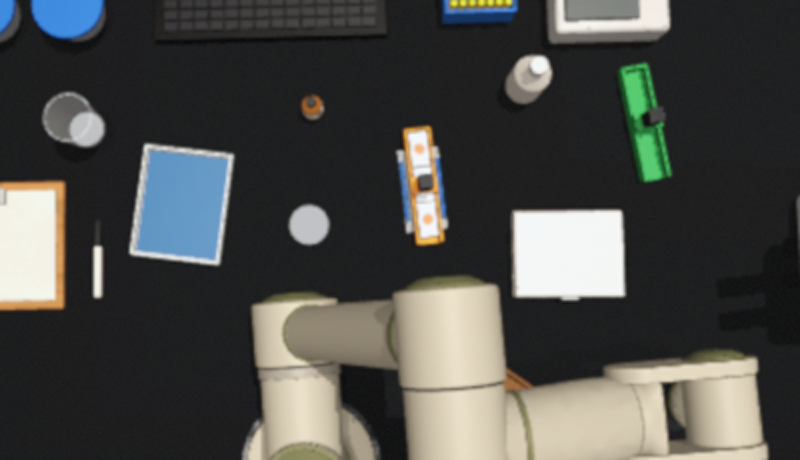

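View pics/side0.png

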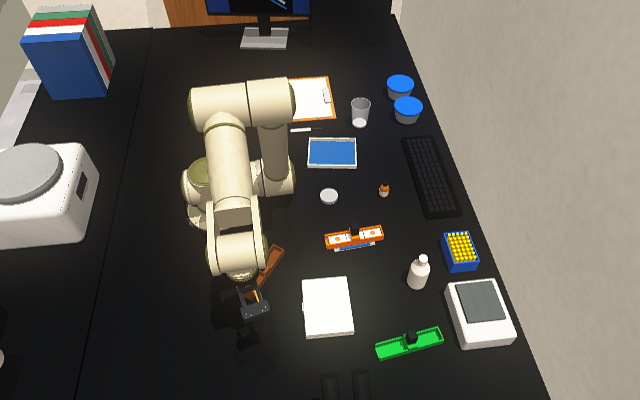

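The look-alikes are the orange scoop with bars on its stand at top px (362,185), the green scoop at (470,152), and a brown-orange one half hidden at about (405,280). I choose the first and check it with a close crop.

```bash
python3 - <<'E'
from h import *
np.set_printoptions(precision=4,suppress=True)
a=cv2.imread("pics/top0.png");b=cv2.imread("pics/side0.png")
A=cv2.resize(a[145:220,325:400],(450,450),interpolation=cv2.INTER_CUBIC)
B=cv2.resize(b[210:265,315:395],(640,440)[:2],interpolation=cv2.INTER_CUBIC)
B=cv2.resize(b[215:262,318:390],(345,225),interpolation=cv2.INTER_CUBIC)
C=np.zeros((450,800,3),np.uint8);C[:,:450]=A;C[:225,455:]=B;C[225:,455:]=cv2.resize(a[150:240,205:277],(345,225))
cv2.imwrite("pics/crop1.png",C)
# orange mask
m=None
for l in("scoop","stand","tray","scoop_handle","dropper"):
  for cam in("top",):
    for d in optics.regions_of(cam,l)[:3]:
        mm=d["mask"].astype(np.uint8); r=cv2.minAreaRect(cv2.findNonZero(mm)); print(l,d["conf"],mm.sum(),r)
        if mm.sum()>50: 
            z={"scoop":.03,"stand":.01,"tray":.018,"scoop_handle":.09,"dropper":.07}[l]
            print([ray(cam,u,v,z)[:2].round(3) for u,v in cv2.boxPoints(r)])
# orange pixels
hsv=cv2.cvtColor(a,cv2.COLOR_BGR2HSV);o=cv2.inRange(hsv,(8,150,120),(20,255,255));o[:140]=0;o[225:]=0;o[:,:340]=0;o[:,385:]=0
r=cv2.minAreaRect(cv2.findNonZero(o));print("orange",r,[ray("top",u,v,.034)[:2] for u,v in cv2.boxPoints(r)])
k=cv2.inRange(hsv,(0,0,0),(179,255,70));k[:175]=0;k[195:]=0;k[:,:355]=0;k[:,:355]=0;k[:,370:]=0
ys,xs=np.nonzero(k);print("black",xs.mean(),ys.mean(),len(xs),ray("top",xs.mean(),ys.mean(),.08))
E
```

```text
scoop 0.67 974 ((472.41180419921875, 150.64706420898438), (58.69362258911133, 20.372989654541016), 75.96376037597656)
[array([ 0.691, -0.554]), array([ 0.707, -0.626]), array([ 0.5  , -0.666]), array([ 0.484, -0.595])]
scoop 0.59 229 ((360.8812255859375, 182.81187438964844), (57.115135192871094, 12.935483932495117), 84.2894058227539)
[array([ 0.59 , -0.179]), array([ 0.593, -0.225]), array([ 0.388, -0.239]), array([ 0.385, -0.193])]
scoop 0.48 92 ((407.7000427246094, 282.1000061035156), (13.86362075805664, 7.602630138397217), 26.56505012512207)
[array([ 0.134, -0.335]), array([ 0.158, -0.348]), array([ 0.135, -0.39 ]), array([ 0.112, -0.377])]
stand 0.68 258 ((360.10919189453125, 184.92831420898438), (40.42707061767578, 20.33037567138672), 83.2901611328125)
[array([ 0.554, -0.164]), array([ 0.56 , -0.238]), array([ 0.414, -0.25 ]), array([ 0.407, -0.177])]
tray 0.93 2383 ((240.13539123535156, 191.98472595214844), (44.803497314453125, 54.121036529541016), 7.594643592834473)
[array([0.383, 0.321]), array([0.578, 0.294]), array([0.552, 0.132]), array([0.358, 0.16 ])]
scoop_handle 0.85 9
[... 466 characters left out ...]
 281.0000305175781), (8.485280990600586, 5.656853675842285), 45.0)
dropper 0.59 84 ((305.5, 143.0), (10.0, 9.0), 90.0)
[array([0.647, 0.   ]), array([ 0.646, -0.032]), array([ 0.611, -0.031]), array([0.612, 0.001])]
dropper 0.37 368 ((413.50006103515625, 129.50003051757812), (16.970561981201172, 25.45584487915039), 45.0)
[array([ 0.658, -0.343]), array([ 0.721, -0.408]), array([ 0.677, -0.448]), array([ 0.614, -0.383])]
orange ((361.26922607421875, 182.46939086914062), (59.0743408203125, 14.249199867248535), 83.51692199707031) [array([ 0.5931, -0.1758]), array([ 0.5977, -0.2266]), array([ 0.3865, -0.244 ]), array([ 0.3818, -0.1937])]
black 361.5 183.66666666666666 6 [ 0.4791 -0.2071  0.08  ]
```

View pics/crop1.png

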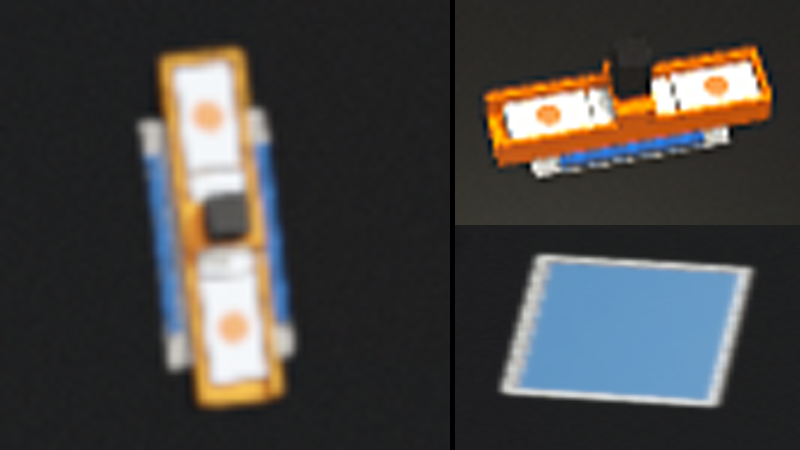

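The top crop shows the orange scoop with its bars on the blue-railed stand, black handle at about (362,182). Which end is the mouth isn't clear yet, so I'll zoom in on both ends.

```bash
python3 - <<'E'
from h import *
np.set_printoptions(precision=4,suppress=True)
def avg(c,n=6): return np.mean([optics.read_camera(c).astype(float) for _ in range(n)],0)
a=avg("top").astype(np.uint8);b=avg("side").astype(np.uint8)
cv2.imwrite("pics/atop.png",a);cv2.imwrite("pics/aside.png",b)
C=np.zeros((600,800,3),np.uint8)
C[:,:270]=cv2.resize(a[150:216,345:375],(270,600),interpolation=cv2.INTER_NEAREST)
C[:,280:]=cv2.resize(b[215:255,320:388],(520,600)[:2],interpolation=cv2.INTER_NEAREST) if 0 else 0
C[:310,280:]=cv2.resize(b[218:258,321:388],(520,310),interpolation=cv2.INTER_NEAREST)
cv2.imwrite("pics/crop2.png",C)
# predicted wireframes: mouth -x or +x
yaw=np.arctan2(-.177+.0+.1937-.0 if 0 else 0.0175,0.211)
c0=np.array([.4865,-.2098,.006])
print(yaw)
for nm,X in dict(top_floor_end_m=(-.103,0,.004),rim_m=(-.103,0,.028),barlo=(-.093,0,.022),floor_p=(.103,0,.004),rim_p=(.103,0,.028)).items():
    R=Ro.from_euler('z',yaw).as_matrix();print(nm,np.round(px("top",R@X+c0),1),np.round(px("side",R@X+c0),1))
h=cv2.cvtColor(a,cv2.COLOR_BGR2HSV)
for y in list(range(150,162))+list(range(200,216)): print(y,[tuple(int(t) for t in a[y,x]) for x in ((358,359,360) if y<180 else (363,364,365))])
E
```

```text
0.08274899813722823
top_floor_end_m [363.9 212.3] [323.6 242.6]
rim_m [364.5 211.9] [323.6 238.9]
barlo [364.  209.2] [326.4 239.3]
floor_p [357.6 156.1] [379.5 233.1]
rim_p [358.  154.9] [380.2 229.3]
150 [(32, 31, 30), (31, 30, 30), (32, 30, 29)]
151 [(30, 30, 29), (31, 30, 29), (31, 30, 29)]
152 [(32, 39, 45), (33, 41, 50), (32, 41, 52)]
153 [(42, 82, 115), (44, 90, 125), (44, 91, 127)]
154 [(65, 137, 186), (74, 137, 185), (80, 136, 181)]
155 [(128, 170, 208), (153, 179, 209), (170, 187, 210)]
156 [(210, 213, 219), (220, 222, 226), (229, 229, 232)]
157 [(246, 244, 242), (247, 245, 243), (248, 245, 243)]
158 [(249, 247, 244), (249, 247, 244), (249, 247, 244)]
159 [(249, 247, 244), (249, 247, 244), (250, 247, 244)]
160 [(248, 246, 244), (248, 245, 244), (248, 246, 244)]
161 [(230, 234, 244), (227, 232, 244), (231, 235, 244)]
200 [(131, 186, 244), (134, 188, 244), (158, 197, 244)]
201 [(162, 198, 244), (171, 203, 244), (203, 218, 244)]
202 [(217, 226, 244), (222, 229, 244), (237, 239, 244)]
203 [(247, 245, 244), (247, 245, 244), (248, 246, 244)]
204 [(249, 247, 244), (249, 247, 244), (249, 247, 244)]
205 [(249, 247, 244), (249, 247, 244), (249, 246, 244)]
206 [(249, 246, 244), (248, 245, 243), (248, 245, 242)]
207 [(241, 239, 239), (233, 232, 232), (226, 226, 227)]
208 [(205, 211, 227), (182, 199, 222), (157, 189, 220)]
209 [(108, 176, 230), (99, 185, 236), (94, 192, 241)]
210 [(82, 189, 240), (83, 190, 241), (83, 191, 241)]
211 [(70, 166, 216), (68, 164, 214), (67, 162, 212)]
212 [(39, 85, 121), (36, 76, 108), (34, 69, 99)]
213 [(31, 36, 42), (31, 33, 34), (31, 30, 30)]
214 [(32, 31, 30), (31, 30, 29), (32, 30, 30)]
215 [(31, 30, 29), (31, 30, 29), (32, 31, 30)]
```

View pics/crop2.png

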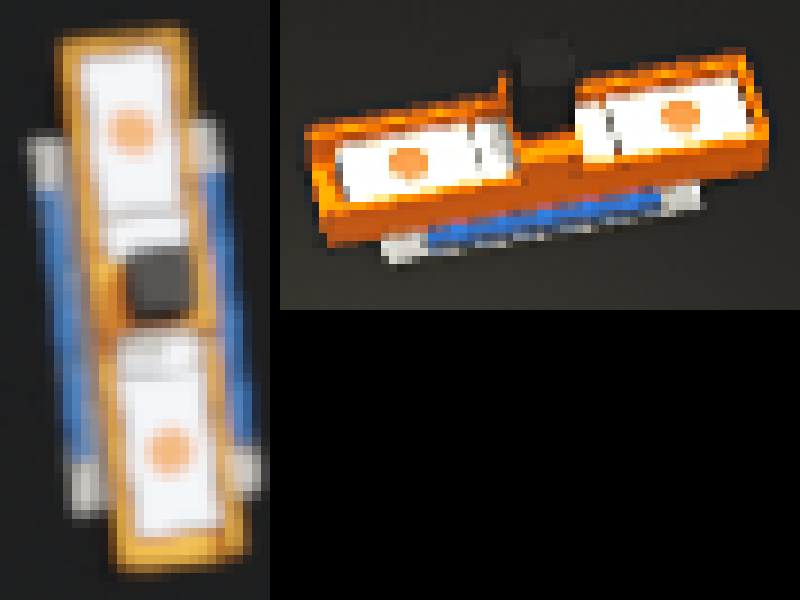

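The bottom end (world -x) shows a wide bright floor strip of about 3.5 px (12 mm). The top end shows only a thin rim of about 2 px. So the mouth points to world -x and the scoop yaw is about +4.7°. The black handle top is centred near (362,180.5).

```bash
python3 - <<'E'
from h import *
np.set_printoptions(precision=4,suppress=True)
a=cv2.imread("pics/atop.png");b=cv2.imread("pics/aside.png")
# handle top: gray levels near handle
g=a.max(2).astype(int);print(g[175:188,356:370])
for u,v in((362.2,180.5),):print("handle",ray("top",u,v,.092))
h=cv2.cvtColor(b,cv2.COLOR_BGR2HSV)
s=b.max(2).astype(int);print(s[222:240,345:362])
for n,im,r in(("top",a,(160,225,205,275)),("side",b,(130,172,300,362))):
    m=(im.max(2)>90).astype(np.uint8)[r[0]:r[1],r[2]:r[3]]
    n_,L,st,_=cv2.connectedComponentsWithStats(m);k=1+np.argmax(st[1:,4]);c=max(cv2.findContours((L==k).astype(np.uint8),0,1)[0],key=cv2.contourArea)
    q=cv2.approxPolyDP(cv2.convexHull(c),4,True)[:,0]+[r[2],r[0]]
    P=np.array([ray(n,u,v,.018)[:2] for u,v in q]);print(n,q.tolist(),P,P.mean(0))
E
```

```text
[[218 232 246 247 247 247 247 247 243 209 211 198 160 166]
 [215 228 245 237 228 225 221 219 216 184 202 197 162 179]
 [204 220 225 196 165 150 131 122 121 125 184 197 161 187]
 [218 219 192 122  98  92  88  86  88 105 168 206 180 183]
 [238 224 172  92  85  87  86  87  87  99 154 213 195 179]
 [234 219 169  88  83  86  87  87  87  96 152 213 198 171]
 [222 210 167  84  79  87  88  88  88  94 146 212 201 163]
 [214 208 168  85  75  86  87  87  89  93 138 210 204 160]
 [209 208 174  97  66  74  72  71  74  88 148 214 210 160]
 [203 208 180 114  61  56  55  55  72 119 185 224 214 160]
 [198 207 192 149 111 109 120 129 151 178 205 217 203 158]
 [186 197 191 173 166 173 179 186 198 205 194 183 178 158]
 [180 181 179 186 195 202 202 214 223 223 211 198 197 163]]
handle [ 0.4884 -0.2089  0.092 ]
[[ 41  41  41  40  41  40  40  40  41  42  38  38  43  39  40  40  40]
 [ 41  41  41  41  41  40  41  44  46  47  46  45  46  36  40  40  40]
 [ 41  41  41  41  42  38  45  46  47  46  45  46  45  42  40  40  40]
 [ 42  41  41  41  41  38  39  47  47  47  47  47  46  52  40  40  39]
 [ 42  42  41  
[... 556 characters left out ...]
86 255 249 210 162 191  56  32  33  33  33  42  75  62 255 255 255]
 [170 255 255 210 174 147 187  71  70 114 165 181 221 223 255 255 255]
 [238 255 255 201 208 159 255 219 224 254 255 255 255 255 255 255 255]
 [255 168 255 233 204 155 231 255 255 255 255 255 255 255 255 255 255]
 [255 151 255 255 235 167 185 255 255 253 239 240 235 161 185 255 255]
 [255 219 255 255 255 222 141 206 188 188 189 189 191 186 184 243 240]]
top [[222, 162], [266, 167], [259, 222], [214, 216]] [[0.5782 0.2925]
 [0.5559 0.1321]
 [0.3569 0.1594]
 [0.382  0.3219]] [0.4683 0.2265]
side [[355, 138], [355, 168], [307, 166], [309, 137]] [[0.5782 0.2875]
 [0.5505 0.1164]
 [0.36   0.1499]
 [0.3844 0.3164]] [0.4683 0.2175]
```

Call:
apply_moves(
  moves=[0, 0.97, 0.8, -0.8, 0, 0, 0, 0, 0.9, 0.85, -1, 0, 0, 0, 0, 0.85, 0.9, -1, 0, 0, 0, 0, 0.8, 0.8, -1, 0, 0, 0, 0, 0.7, 0.7, -1, 0, 0, 0],
)

```text
time: 2.0
eef_pos: [0.2585, -0.5692, 0.2385]
ee_rot: [0.684, 1.46, -0.684]
ft_force: [-0.6, -0.2, 0.6]
opening: 0.0879
```

```bash
cat >> h.py <<'E'
def plan(pos,R,n):
    """per-row fractions for n equal world-straight rows with a constant turn, tool axes as they stand"""
    o=get_obs();p=np.array(o["eef_pos"]);R0=Ro.from_rotvec(o["ee_rot"]);d=(R0.inv()*R).as_rotvec()
    dr=Ro.from_rotvec(d/n);Rk=R0
    for i in range(n):
        s=Rk.inv().apply((np.array(pos)-p)/n)/.02
        print(np.round(s,2),np.round(np.degrees(d/n)/5,2));Rk=Rk*dr
def tool(yaw,tilt=0):
    # tool x down, z along scoop x; tilt lowers the mouth (-x)
    S=Ro.from_euler('z',yaw)*Ro.from_euler('y',-tilt)
    return S*Ro.from_matrix(np.array([[0,0,1],[0,1,0],[-1,0,0]]).astype(float))
E
python3 - <<'E'
from h import *
np.set_printoptions(precision=4,suppress=True)
print(ray("side",354.8,225.8,.092),ray("top",362.1,180.2,.092))
print(tool(.082).as_matrix())
plan((.489,-.210,.20),tool(.082),22)
E
```

```text
[ 0.492  -0.2161  0.092 ] [ 0.4895 -0.2086  0.092 ]
[[ 0.     -0.0819  0.9966]
 [ 0.      0.9966  0.0819]
 [-1.      0.      0.    ]]
[ 0.09  0.92 -0.29] [-0.5 -0.  -0. ]
[ 0.09  0.94 -0.25] [-0.5 -0.  -0. ]
[ 0.09  0.95 -0.21] [-0.5 -0.  -0. ]
[ 0.09  0.96 -0.17] [-0.5 -0.  -0. ]
[ 0.09  0.96 -0.13] [-0.5 -0.  -0. ]
[ 0.09  0.97 -0.09] [-0.5 -0.  -0. ]
[ 0.09  0.97 -0.04] [-0.5 -0.  -0. ]
[ 0.09  0.97 -0.  ] [-0.5 -0.  -0. ]
[0.09 0.97 0.04] [-0.5 -0.  -0. ]
[0.09 0.97 0.08] [-0.5 -0.  -0. ]
[0.09 0.96 0.13] [-0.5 -0.  -0. ]
[0.09 0.96 0.17] [-0.5 -0.  -0. ]
[0.09 0.95 0.21] [-0.5 -0.  -0. ]
[0.09 0.94 0.25] [-0.5 -0.  -0. ]
[0.09 0.93 0.29] [-0.5 -0.  -0. ]
[0.09 0.91 0.33] [-0.5 -0.  -0. ]
[0.09 0.9  0.37] [-0.5 -0.  -0. ]
[0.09 0.88 0.41] [-0.5 -0.  -0. ]
[0.09 0.86 0.45] [-0.5 -0.  -0. ]
[0.09 0.84 0.48] [-0.5 -0.  -0. ]
[0.09 0.82 0.52] [-0.5 -0.  -0. ]
[0.09 0.8  0.55] [-0.5 -0.  -0. ]
```

Call:
apply_moves(
  moves=[0.1, 0.92, -0.29, -0.5, 0, 0, 0, 0.1, 0.94, -0.25, -0.5, 0, 0, 0, 0.1, 0.95, -0.21, -0.5, 0, 0, 0, 0.1, 0.96, -0.17, -0.5, 0, 0, 0, 0.1, 0.96, -0.13, -0.5, 0, 0, 0],
)

```text
time: 2.5
eef_pos: [0.3107, -0.4866, 0.2286]
ee_rot: [0.517, 1.508, -0.517]
ft_force: [0.8, 0.4, 0.0]
opening: 0.0879
```

Call:
apply_moves(
  moves=[0.1, 0.97, -0.09, -0.5, 0, 0, 0, 0.1, 0.97, -0.04, -0.5, 0, 0, 0, 0.1, 0.97, 0, -0.5, 0, 0, 0, 0.1, 0.97, 0.04, -0.5, 0, 0, 0, 0.1, 0.97, 0.08, -0.5, 0, 0, 0],
)

```text
time: 3.0
eef_pos: [0.3637, -0.4044, 0.2186]
ee_rot: [0.345, 1.543, -0.345]
ft_force: [-0.4, -0.6, 0.5]
opening: 0.0879
```

Call:
apply_moves(
  moves=[0.1, 0.96, 0.13, -0.5, 0, 0, 0, 0.1, 0.96, 0.17, -0.5, 0, 0, 0, 0.1, 0.95, 0.21, -0.5, 0, 0, 0, 0.1, 0.94, 0.25, -0.5, 0, 0, 0, 0.1, 0.93, 0.29, -0.5, 0, 0, 0],
)

```text
time: 3.5
eef_pos: [0.4164, -0.3227, 0.2087]
ee_rot: [0.174, 1.564, -0.175]
ft_force: [-0.4, 0.4, -0.7]
opening: 0.0882
```

Call:
apply_moves(
  moves=[0.1, 0.91, 0.33, -0.5, 0, 0, 0, 0.1, 0.9, 0.37, -0.5, 0, 0, 0, 0.1, 0.88, 0.41, -0.5, 0, 0, 0, 0.1, 0.86, 0.45, -0.5, 0, 0, 0, 0.1, 0.84, 0.48, -0.5, 0, 0, 0],
)

```text
time: 4.0
eef_pos: [0.4689, -0.2412, 0.1987]
ee_rot: [0.003, 1.571, -0.003]
ft_force: [-0.2, -0.0, 0.1]
opening: 0.0883
```

```bash
python3 - <<'E'
from h import *
print(get_obs()["eef_pos"],get_obs()["qpos"])
plan((.489,-.211,.14),tool(.082),4)
E
```

```text
[ 0.46889152 -0.24118875  0.19865254] [-6.99803072e-01  3.74514388e-01  1.42937325e+00 -1.78662623e-05
  1.33760406e+00 -6.95723173e-01]
[0.73 0.38 0.25] [-0.25  0.    0.  ]
[0.73 0.37 0.26] [-0.25  0.    0.  ]
[0.73 0.37 0.27] [-0.25  0.    0.  ]
[0.73 0.36 0.27] [-0.25  0.    0.  ]
```

Call:
apply_moves(
  moves=[0.85, 0.38, 0.25, -0.25, 0, 0, 0, 0.85, 0.37, 0.26, -0.25, 0, 0, 0, 0.85, 0.37, 0.27, -0.23, 0, 0, 0, 0.85, 0.36, 0.27, -0.2, 0, 0, 0, 0, 0, 0, 0, 0, 0, 0],
)

```text
time: 4.5
eef_pos: [0.4882, -0.2106, 0.129]
ee_rot: [-0.058, 1.573, 0.062]
ft_force: [-0.5, -0.1, 0.2]
opening: 0.088
```

```bash
python3 - <<'E'
from h import *
print(get_obs()["eef_pos"],get_obs()["ee_rot"])
a=optics.read_camera("top");b=optics.read_camera("side")
p=get_obs()["eef_pos"];print(px("side",p),px("top",p),px("side",(.489,-.211,.092)))
C=np.hstack([cv2.resize(b[190:265,315:395],(480,450),interpolation=cv2.INTER_CUBIC),cv2.resize(a[145:220,340:390],(300,450),interpolation=cv2.INTER_CUBIC)])
cv2.imwrite("pics/hover.png",C)
E
```

```text
[ 0.48824279 -0.2106306   0.12900543] [-0.05797125  1.57301709  0.06192658]
(np.float64(354.2964065509865), np.float64(218.22677278105644)) (np.float64(364.1047728720146), np.float64(178.79042598610542)) (np.float64(353.6989884215521), np.float64(224.69227257258254))
```

View pics/hover.png

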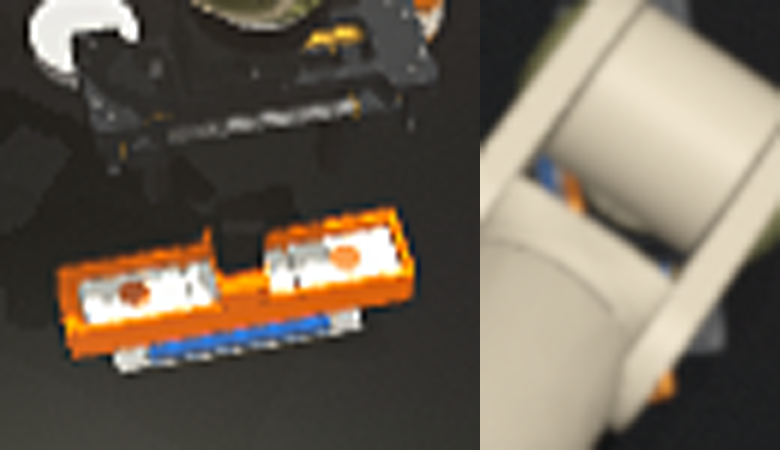

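The handle at crop (240,230) sits centred under the open fingers, so I go down and close gently.

Call:
apply_moves(
  moves=[0.92, 0, 0, 0, 0, 0, 0, 0.92, 0, 0, 0, 0, 0, 0, 0.92, 0, 0, 0, 0, 0, 0, 0.92, 0, 0, 0, 0, 0, 0, 0, 0, 0, 0, 0, 0, 0],
)

```text
time: 5.1
eef_pos: [0.4881, -0.2125, 0.0564]
ee_rot: [-0.057, 1.572, 0.059]
ft_force: [0.5, -0.5, 0.3]
opening: 0.0882
```

Call:
apply_moves(
  moves=[0, 0, 0, 0, 0, 0, 0.4, 0, 0, 0, 0, 0, 0, 0.55, 0, 0, 0, 0, 0, 0, 0.65, 0, 0, 0, 0, 0, 0, 0.75, 0, 0, 0, 0, 0, 0, 1],
  force=8,
)

```text
time: 5.6
eef_pos: [0.4888, -0.2125, 0.0575]
ee_rot: [-0.058, 1.57, 0.058]
ft_force: [-0.6, 0.6, -0.4]
opening: 0.0506
```

Call:
apply_moves(
  moves=[0, 0, 0, 0, 0, 0, 1, 0, 0, 0, 0, 0, 0, 1, 0, 0, 0, 0, 0, 0, 1],
  force=8,
)

```text
time: 5.9
eef_pos: [0.4888, -0.2125, 0.0572]
ee_rot: [-0.058, 1.57, 0.058]
ft_force: [1.4, -1.2, 0.5]
opening: 0.0264
```

Call:
apply_moves(
  moves=[0, 0, 0, 0, 0, 0, 1, 0, 0, 0, 0, 0, 0, 1, 0, 0, 0, 0, 0, 0, 1],
  force=50,
)

```text
time: 6.2
eef_pos: [0.4888, -0.2125, 0.0572]
ee_rot: [-0.058, 1.57, 0.058]
ft_force: [1.7, 1.2, -0.4]
opening: 0.0254
```

```bash
python3 -c "
from h import *
o=get_obs();print(o['eef_pos'],o['ee_rot'],o['opening'],o['ft_force'],o['ft_torque'])"
```

```text
[ 0.48880161 -0.21248771  0.05715093] [-0.05794775  1.5697137   0.05780643] 0.025390265880147315 [ 1.65337881  1.19611282 -0.40552352] [-0.01038608 -0.36999744  0.03333911]
```

Call:
apply_moves(
  moves=[-0.2, 0, 0, 0, 0, 0, 1, -0.4, 0, 0, 0, 0, 0, 1, -0.5, 0, 0, 0, 0, 0, 1, -0.5, 0, 0, 0, 0, 0, 1, -0.5, 0, 0, 0, 0, 0, 1],
)

```text
time: 6.7
eef_pos: [0.4887, -0.2125, 0.1003]
ee_rot: [-0.058, 1.57, 0.058]
ft_force: [-0.5, 0.4, -4.3]
opening: 0.0256
```

Call:
apply_moves(
  moves=[-0.5, 0, 0, 0, 0, 0, 1, -0.5, 0, 0, 0, 0, 0, 1, -0.5, 0, 0, 0, 0, 0, 1, -0.3, 0, 0, 0, 0, 0, 1, 0, 0, 0, 0, 0, 0, 1],
)

```text
time: 7.2
eef_pos: [0.4889, -0.2126, 0.136]
ee_rot: [-0.059, 1.569, 0.057]
ft_force: [-1.1, -0.6, -3.7]
opening: 0.026
```

```bash
python3 -c "
from h import *
o=get_obs();print(o['eef_pos'],o['ee_rot'],o['opening'],o['ft_force'],o['ft_torque'])
plan((.575,.235,.13),tool(.075),32)"
```

```text
[ 0.48893982 -0.21261221  0.13602206] [-0.05866877  1.56877087  0.0571369 ] 0.02596978744080744 [-1.07148895 -0.61962837 -3.71829738] [-0.07973656 -0.06074481 -0.03143467]
[0.01 0.69 0.19] [-0.  0.  0.]
[0.01 0.69 0.19] [-0.  0.  0.]
[0.01 0.69 0.19] [-0.  0.  0.]
[0.01 0.69 0.19] [-0.  0.  0.]
[0.01 0.69 0.19] [-0.  0.  0.]
[0.01 0.69 0.19] [-0.  0.  0.]
[0.01 0.69 0.19] [-0.  0.  0.]
[0.01 0.69 0.19] [-0.  0.  0.]
[0.01 0.69 0.19] [-0.  0.  0.]
[0.01 0.69 0.19] [-0.  0.  0.]
[0.01 0.69 0.19] [-0.  0.  0.]
[0.01 0.69 0.19] [-0.  0.  0.]
[0.01 0.69 0.19] [-0.  0.  0.]
[0.01 0.69 0.19] [-0.  0.  0.]
[0.01 0.69 0.19] [-0.  0.  0.]
[0.01 0.69 0.19] [-0.  0.  0.]
[0.01 0.69 0.19] [-0.  0.  0.]
[0.01 0.69 0.19] [-0.  0.  0.]
[0.01 0.69 0.19] [-0.  0.  0.]
[0.01 0.69 0.19] [-0.  0.  0.]
[0.01 0.69 0.19] [-0.  0.  0.]
[0.01 0.69 0.19] [-0.  0.  0.]
[0.01 0.69 0.19] [-0.  0.  0.]
[0.01 0.69 0.19] [-0.  0.  0.]
[0.01 0.69 0.19] [-0.  0.  0.]
[0.01 0.69 0.19] [-0.  0.  0.]
[0.01 0.69 0.19] [-0.  0.  0.]
[0.01 0.69 0.19] [-0.  0.  0.]
[0.01 0.69 0.19] [-0.  0.  0.]
[0.01 0.69 0.19] [-0.  0.  0.]
[0.01 0.69 0.19] [-0.  0.  0.]
[0.01 0.69 0.19] [-0.  0.  0.]
```

Step 1 lift looks good (about 4 N extra load). Now I carry it over in y first to stay clear of the dropper.

Call:
apply_moves(
  moves=[-0.1, 0.3, 0.02, 0, 0, 0, 1, -0.2, 0.6, 0.05, 0, 0, 0, 1, -0.2, 0.8, 0.06, 0, 0, 0, 1, -0.2, 0.8, 0.06, 0, 0, 0, 1, -0.1, 0.8, 0.06, 0, 0, 0, 1],
)

```text
time: 7.7
eef_pos: [0.4888, -0.1444, 0.1517]
ee_rot: [-0.058, 1.57, 0.058]
ft_force: [-0.3, 0.1, -4.7]
opening: 0.0253
```

Call:
apply_moves(
  moves=[0, 0.8, 0.06, 0, 0, 0, 1, 0, 0.8, 0.06, 0, 0, 0, 1, 0, 0.8, 0.06, 0, 0, 0, 1, 0, 0.8, 0.06, 0, 0, 0, 1, 0, 0.8, 0.06, 0, 0, 0, 1],
)

```text
time: 8.2
eef_pos: [0.4888, -0.0646, 0.151]
ee_rot: [-0.058, 1.57, 0.058]
ft_force: [0.7, 0.1, -5.3]
opening: 0.0257
```

Call:
apply_moves(
  moves=[0, 0.8, 0.06, 0, 0, 0, 1, 0, 0.8, 0.06, 0, 0, 0, 1, 0, 0.8, 0.06, 0, 0, 0, 1, 0, 0.8, 0.06, 0, 0, 0, 1, 0, 0.8, 0.06, 0, 0, 0, 1],
)

```text
time: 8.7
eef_pos: [0.4887, 0.0156, 0.151]
ee_rot: [-0.058, 1.57, 0.058]
ft_force: [0.9, 0.5, -5.1]
opening: 0.0258
```

Call:
apply_moves(
  moves=[0, 0.8, 0.06, 0, 0, 0, 1, 0, 0.8, 0.06, 0, 0, 0, 1, 0, 0.8, 0.1, 0, 0, 0, 1, 0, 0.8, 0.2, 0, 0, 0, 1, 0, 0.8, 0.3, 0, 0, 0, 1],
)

```text
time: 9.2
eef_pos: [0.497, 0.0965, 0.151]
ee_rot: [-0.058, 1.57, 0.058]
ft_force: [0.6, -0.1, -5.1]
opening: 0.0252
```

```bash
python3 -c "
from h import *
o=get_obs();print(o['time'],o['eef_pos'],o['ee_rot'],o['opening'],o['ft_force'],o['ft_torque'],o['qpos'])
plan((.596,.232,.14),tool(.074),12)"
```

```text
9.2 [0.4970181  0.09645026 0.15103981] [-0.05786489  1.57047772  0.05800921] 0.02522079668665248 [ 0.64459114 -0.0894136  -5.11506836] [-0.03701836 -0.07435667  0.03935737] [-4.25684965e-02  3.91212156e-01  1.55866516e+00  5.94335051e-05
  1.19217907e+00 -1.16356625e-01]
[0.05 0.53 0.45] [-0. -0. -0.]
[0.05 0.53 0.45] [-0. -0. -0.]
[0.05 0.53 0.45] [-0. -0. -0.]
[0.05 0.53 0.45] [-0. -0. -0.]
[0.05 0.53 0.45] [-0. -0. -0.]
[0.05 0.53 0.45] [-0. -0. -0.]
[0.05 0.53 0.45] [-0. -0. -0.]
[0.05 0.53 0.45] [-0. -0. -0.]
[0.05 0.53 0.45] [-0. -0. -0.]
[0.05 0.53 0.45] [-0. -0. -0.]
[0.05 0.53 0.45] [-0. -0. -0.]
[0.05 0.53 0.45] [-0. -0. -0.]
```

Call:
apply_moves(
  moves=[0, 0.75, 0.4, 0, 0, 0, 1, 0, 0.7, 0.5, 0, 0, 0, 1, 0, 0.7, 0.55, 0, 0, 0, 1, 0, 0.7, 0.6, 0, 0, 0, 1, 0, 0.7, 0.6, 0, 0, 0, 1],
)

```text
time: 9.7
eef_pos: [0.545, 0.1712, 0.1509]
ee_rot: [-0.058, 1.571, 0.058]
ft_force: [0.0, 0.1, -4.3]
opening: 0.0256
```

Call:
apply_moves(
  moves=[0, 0.7, 0.6, 0, 0, 0, 1, 0.1, 0.7, 0.6, 0, 0, 0, 1, 0.2, 0.6, 0.6, 0, 0, 0, 1, 0.2, 0.5, 0.6, 0, 0, 0, 1, 0.2, 0.25, 0.3, 0, 0, 0, 1],
)

```text
time: 10.2
eef_pos: [0.595, 0.2301, 0.1364]
ee_rot: [-0.059, 1.57, 0.059]
ft_force: [-0.0, -0.0, -5.6]
opening: 0.0255
```

```bash
cat >> h.py <<'E'
YAW=.074
def lip():
    o=get_obs();R=Ro.from_rotvec(o["ee_rot"]);return np.array(o["eef_pos"])+R.apply([.0472,0,-.103])
def tilt():
    z=Ro.from_rotvec(get_obs()["ee_rot"]).as_matrix()[:,2];return np.degrees(np.arcsin(z[2]))
def tcp_for(lp,th): return np.array(lp)-tool(YAW,np.radians(th)).apply([.0472,0,-.103])
def mom(n=5):
    # mean moment along scoop y, waits n*.05 s
    r=[]
    for _ in range(n):
        optics.read_camera("side");o=get_obs();t=np.array(o["ft_torque"]);r.append(-np.sin(YAW)*t[0]+np.cos(YAW)*t[1])
    return np.mean(r).round(4),np.std(r).round(4)
E
python3 -c "
from h import *
o=get_obs();print(o['time'],o['eef_pos'],o['opening'],lip(),tilt(),mom(8))
t=tcp_for((.505,.226,.028),12);print(t)
plan(t,tool(YAW,np.radians(12)),10)"
```

```text
10.2 [0.59495969 0.23006589 0.13640406] 0.025544409312049765 [0.49222404 0.22239681 0.08925101] -0.026112651946018656 (np.float64(-0.0843), np.float64(0.0371))
[0.5956869  0.23272311 0.09558347]
[0.21 0.02 0.01] [-0.   -0.24  0.  ]
[0.21 0.02 0.  ] [-0.   -0.24  0.  ]
[ 0.21  0.02 -0.  ] [-0.   -0.24  0.  ]
[ 0.21  0.02 -0.01] [-0.   -0.24  0.  ]
[ 0.21  0.02 -0.01] [-0.   -0.24  0.  ]
[ 0.21  0.02 -0.02] [-0.   -0.24  0.  ]
[ 0.21  0.02 -0.02] [-0.   -0.24  0.  ]
[ 0.21  0.02 -0.02] [-0.   -0.24  0.  ]
[ 0.21  0.02 -0.03] [-0.   -0.24  0.  ]
[ 0.21  0.02 -0.03] [-0.   -0.24  0.  ]
```

Call:
apply_moves(
  moves=[0.2, 0.02, 0, 0, -0.24, 0, 1, 0.2, 0.02, 0, 0, -0.24, 0, 1, 0.21, 0.02, 0, 0, -0.24, 0, 1, 0.21, 0.02, -0.01, 0, -0.24, 0, 1, 0.21, 0.02, -0.01, 0, -0.24, 0, 1],
)

```text
time: 11.1
eef_pos: [0.595, 0.2303, 0.1167]
ee_rot: [-0.054, 1.464, 0.06]
ft_force: [-0.5, 0.3, -5.0]
opening: 0.0256
```

Call:
apply_moves(
  moves=[0.21, 0.02, -0.02, 0, -0.24, 0, 1, 0.21, 0.02, -0.02, 0, -0.24, 0, 1, 0.21, 0.02, -0.02, 0, -0.24, 0, 1, 0.21, 0.02, -0.03, 0, -0.24, 0, 1, 0.2, 0.02, -0.03, 0, -0.24, 0, 1],
)

```text
time: 11.6
eef_pos: [0.5955, 0.2323, 0.0957]
ee_rot: [-0.05, 1.36, 0.062]
ft_force: [-0.3, -1.0, -5.7]
opening: 0.0257
```

```bash
python3 -c "
from h import *
print(mom(12),lip(),tilt(),get_obs()['time'])
b=optics.read_camera('side')
L=lip();print(px('side',L))
for cam in('side',):
  for l in('bar_front',):
    for d in optics.boxes_of(cam,l)[:4]: print(d['conf'],w(cam,d['position']),px(cam,w(cam,d['position'])))
cv2.imwrite('pics/t12.png',np.hstack([cv2.resize(b[110:185,290:390],(800,600),interpolation=cv2.INTER_CUBIC)]))
"
```

```text
(np.float64(0.2391), np.float64(0.0498)) [0.50507857 0.22591953 0.02810731] 12.000849355553152 12.2
(np.float64(340.059164674611), np.float64(147.9242414616711))
0.64 [0.6068162  0.23230245 0.0676861 ] (np.float64(364.70105684440944), np.float64(137.88394751668673))
```

View pics/t12.png

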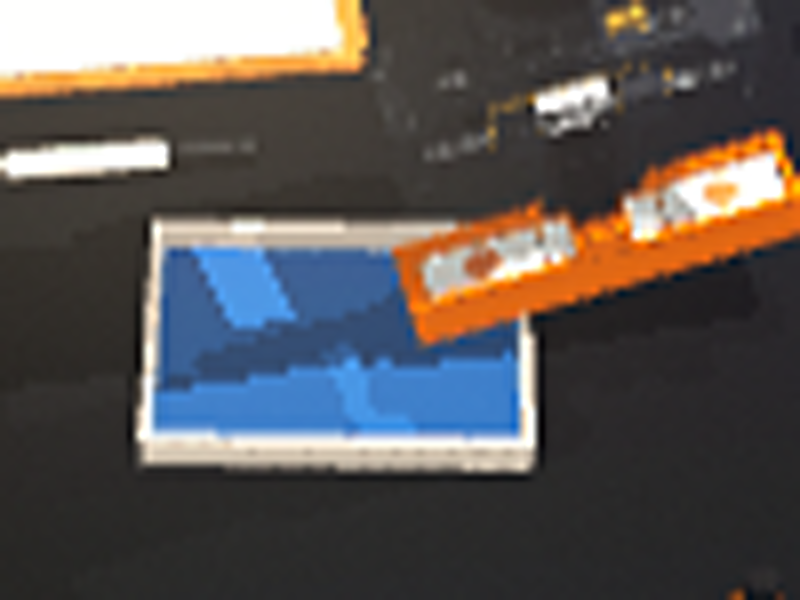

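The side view shows the scoop mouth at crop (395–425, 250–340) over the tray with all bars in and the front one about 10 mm inside. The predicted lip pixel agrees. I'll track the bars' front edge along the scoop axis in the side image, together with the moment.

```bash
cat >> h.py <<'E'
def profile(n=6,ys=(.004,.008,.012)):
    o=get_obs();S=Ro.from_rotvec(o["ee_rot"]);p=np.array(o["eef_pos"])
    ims=[];m=[]
    for _ in range(n):
        ims.append(optics.read_camera("side").astype(float));t=np.array(get_obs()["ft_torque"]);m.append(-np.sin(YAW)*t[0]+np.cos(YAW)*t[1])
    im=np.mean(ims,0).astype(np.float32);cv2.imwrite("pics/last.png",im)
    xs=np.arange(-.150,.104,.002);out=[]
    for y in ys:
        # scoop point (x,y,.022) -> tool (0.0512-.022, y, x)
        P=[px("side",p+S.apply([.0512-.022,y,x])) for x in xs]
        P=np.array(P,np.float32)
        out.append(cv2.remap(im,P[None,:,0].copy(),P[None,:,1].copy(),cv2.INTER_LINEAR)[0])
    c=np.mean(out,0);q=c[:,0]/(c[:,2]+1)   # blue/red
    th=tilt();mm=np.mean(m);res=mm-(-.084+1.555*np.sin(np.radians(th)))
    print("t",get_obs()["time"],"tilt",round(th,2),"lip",lip().round(4),"mom",mm.round(3),"resid",res.round(3),"=> mm",round(-res/.003,1))
    print(" ".join(f"{int(round(x*1000))}:{v:.1f}" for x,v in zip(xs[15:65],q[15:65])))
E
python3 -c "
from h import *
profile(4)"
```

```text
t 12.5 tilt 12.0 lip [0.505 0.226 0.028] mom 0.23 resid -0.01 => mm 3.2
-120:2.4 -118:2.4 -116:2.4 -114:2.4 -112:2.4 -110:2.5 -108:2.6 -106:2.7 -104:2.3 -102:1.2 -100:0.4 -98:0.1 -96:0.1 -94:0.1 -92:0.2 -90:0.3 -88:0.5 -86:0.7 -84:0.8 -82:0.9 -80:0.9 -78:0.8 -76:0.8 -74:0.8 -72:0.8 -70:0.8 -68:0.8 -66:0.7 -64:0.7 -62:0.6 -60:0.5 -58:0.5 -56:0.5 -54:0.5 -52:0.6 -50:0.8 -48:0.8 -46:0.8 -44:0.8 -42:0.8 -40:0.8 -38:0.8 -36:0.8 -34:0.8 -32:0.8 -30:0.7 -28:0.6 -26:0.5 -24:0.6 -22:0.8[ WARN:0@7.373] global loadsave.cpp:1063 imwrite_ Unsupported depth image for selected encoder is fallbacked to CV_8U.
```

Call:
apply_moves(
  moves=[-0.09, 0, -0.04, 0, -0.2, 0, 1, -0.09, 0, -0.04, 0, -0.2, 0, 1, -0.09, 0, -0.04, 0, -0.2, 0, 1],
)

```text
time: 12.8
eef_pos: [0.5919, 0.2324, 0.1005]
ee_rot: [-0.048, 1.307, 0.063]
ft_force: [-0.6, 0.0, -5.1]
opening: 0.0256
```

```bash
python3 -c "
from h import *
profile(6)"
```

```text
t 13.1 tilt 15.0 lip [0.5052 0.226  0.0281] mom 0.326 resid 0.007 => mm -2.5
-120:2.4 -118:2.3 -116:2.3 -114:2.3 -112:2.4 -110:2.4 -108:2.5 -106:2.6 -104:2.0 -102:1.2 -100:0.5 -98:0.2 -96:0.1 -94:0.1 -92:0.2 -90:0.4 -88:0.6 -86:0.7 -84:0.8 -82:0.8 -80:0.8 -78:0.8 -76:0.8 -74:0.8 -72:0.8 -70:0.7 -68:0.8 -66:0.7 -64:0.6 -62:0.5 -60:0.5 -58:0.5 -56:0.6 -54:0.7 -52:0.7 -50:0.7 -48:0.8 -46:0.8 -44:0.8 -42:0.8 -40:0.8 -38:0.8 -36:0.8 -34:0.8 -32:0.8 -30:0.7 -28:0.6 -26:0.6 -24:0.7 -22:0.8[ WARN:0@26.206] global loadsave.cpp:1063 imwrite_ Unsupported depth image for selected encoder is fallbacked to CV_8U.
```

```bash
python3 - <<'E'
s=open('h.py').read()
i=s.index('    print(" ".join(f"{int');s=s[:i]+'''    x=xs*1000;d=lambda a,b:(lambda k:(x[k]*(1-q[k])).sum()/(1-q[k]).sum())((x>a)&(x<b))
    k=np.argmax((x>-103)&(q<.4)) ;k0=k
    while k<len(q)-1 and q[k]<.4:k+=1
    print("front edge %.0f (after orange from %.0f)"%(x[k],x[k0])," ".join(f"{v:.1f}" for v in q[15:65]))
'''
s=s.replace('"pics/last.png",im)','"pics/last.png",im.astype(np.uint8))')
open('h.py','w').write(s)
E
```

Call:
apply_moves(
  moves=[-0.09, 0, -0.04, 0, -0.2, 0, 1],
)

```text
time: 13.2
eef_pos: [0.5913, 0.2322, 0.1018]
ee_rot: [-0.047, 1.29, 0.063]
ft_force: [0.4, -0.7, -4.4]
opening: 0.0254
```

```bash
python3 -c "
from h import *
profile(5)"
```

```text
t 13.45 tilt 16.0 lip [0.5051 0.226  0.0281] mom 0.37 resid 0.025 => mm -8.4
front edge -90 (after orange from -98) 2.4 2.3 2.3 2.3 2.4 2.4 2.5 2.6 1.8 1.0 0.4 0.2 0.1 0.1 0.2 0.5 0.6 0.8 0.8 0.8 0.8 0.8 0.8 0.8 0.8 0.8 0.8 0.7 0.6 0.5 0.5 0.6 0.7 0.7 0.7 0.7 0.8 0.9 0.9 0.9 0.8 0.8 0.8 0.8 0.8 0.7 0.6 0.6 0.7 0.8
```

Call:
apply_moves(
  moves=[-0.09, 0, -0.04, 0, -0.2, 0, 1],
)

```text
time: 13.55
eef_pos: [0.59, 0.2322, 0.1033]
ee_rot: [-0.047, 1.273, 0.063]
ft_force: [-0.1, 0.3, -4.6]
opening: 0.0254
```

```bash
python3 -c "
from h import *
profile(5)"
```

```text
t 13.8 tilt 17.0 lip [0.5052 0.226  0.0282] mom 0.389 resid 0.019 => mm -6.2
front edge -90 (after orange from -98) 2.3 2.3 2.3 2.4 2.4 2.4 2.6 2.7 1.9 1.1 0.5 0.2 0.1 0.1 0.2 0.5 0.7 0.8 0.9 0.9 0.8 0.8 0.8 0.8 0.8 0.9 0.8 0.7 0.6 0.5 0.5 0.7 0.6 0.6 0.7 0.8 0.8 0.8 0.8 0.8 0.8 0.8 0.9 0.9 0.8 0.7 0.5 0.6 0.8 0.9
```

Call:
apply_moves(
  moves=[-0.09, 0, -0.04, 0, -0.2, 0, 1],
)

```text
time: 13.9
eef_pos: [0.5887, 0.2321, 0.1048]
ee_rot: [-0.046, 1.255, 0.064]
ft_force: [-0.0, 0.2, -4.9]
opening: 0.0256
```

```bash
python3 -c "
from h import *
profile(7)"
```

```text
t 14.25 tilt 18.0 lip [0.5053 0.226  0.0282] mom 0.416 resid 0.019 => mm -6.4
front edge -90 (after orange from -98) 2.3 2.3 2.3 2.4 2.4 2.4 2.6 2.7 2.0 1.2 0.5 0.2 0.1 0.1 0.2 0.5 0.7 0.8 0.9 0.9 0.8 0.8 0.8 0.7 0.8 0.8 0.8 0.7 0.7 0.6 0.6 0.6 0.6 0.6 0.7 0.8 0.9 0.9 0.8 0.8 0.7 0.8 0.8 0.8 0.8 0.7 0.6 0.5 0.7 0.8
```

Call:
apply_moves(
  moves=[-0.09, 0, -0.04, 0, -0.2, 0, 1],
)

```text
time: 14.35
eef_pos: [0.5875, 0.2319, 0.1063]
ee_rot: [-0.045, 1.238, 0.064]
ft_force: [-0.1, -0.2, -3.8]
opening: 0.0255
```

```bash
python3 -c "
from h import *
profile(7)"
```

```text
t 14.7 tilt 19.0 lip [0.5053 0.226  0.0282] mom 0.43 resid 0.007 => mm -2.5
front edge -90 (after orange from -98) 2.3 2.3 2.3 2.4 2.4 2.5 2.6 2.7 2.2 1.2 0.5 0.2 0.1 0.1 0.2 0.4 0.7 0.8 0.8 0.9 0.8 0.8 0.8 0.7 0.8 0.8 0.7 0.6 0.6 0.6 0.7 0.6 0.6 0.6 0.6 0.7 0.8 0.8 0.8 0.8 0.9 0.9 0.9 0.9 0.8 0.7 0.6 0.6 0.7 0.8
```

Call:
apply_moves(
  moves=[-0.09, 0, -0.04, 0, -0.2, 0, 1],
)

```text
time: 14.8
eef_pos: [0.5861, 0.2319, 0.1078]
ee_rot: [-0.045, 1.22, 0.064]
ft_force: [0.4, 1.2, -5.2]
opening: 0.0254
```

```bash
python3 -c "
from h import *
profile(8)"
```

```text
t 15.2 tilt 20.0 lip [0.5053 0.226  0.0282] mom 0.437 resid -0.011 => mm 3.7
front edge -88 (after orange from -98) 2.3 2.3 2.3 2.4 2.4 2.5 2.6 2.7 2.3 1.2 0.5 0.2 0.1 0.1 0.1 0.4 0.7 0.8 0.8 0.8 0.8 0.8 0.8 0.9 0.9 0.9 0.8 0.6 0.6 0.6 0.6 0.6 0.5 0.6 0.8 0.8 0.8 0.8 0.8 0.7 0.8 0.8 0.8 0.8 0.8 0.7 0.7 0.7 0.8 0.8
```

Call:
apply_moves(
  moves=[-0.09, 0, -0.04, 0, -0.2, 0, 1],
)

```text
time: 15.3
eef_pos: [0.5847, 0.2318, 0.1092]
ee_rot: [-0.044, 1.203, 0.064]
ft_force: [1.2, -1.3, -4.5]
opening: 0.026
```

```bash
python3 -c "
from h import *
profile(8)"
```

```text
t 15.7 tilt 21.0 lip [0.5054 0.226  0.0282] mom 0.442 resid -0.031 => mm 10.3
front edge -88 (after orange from -98) 2.2 2.3 2.3 2.3 2.4 2.4 2.6 2.7 2.5 1.2 0.5 0.2 0.1 0.1 0.1 0.4 0.7 0.7 0.8 0.8 0.8 0.8 0.8 0.8 0.9 0.8 0.7 0.6 0.6 0.5 0.5 0.5 0.5 0.6 0.7 0.8 0.8 0.8 0.8 0.9 0.9 0.8 0.8 0.7 0.7 0.6 0.6 0.7 0.8 0.9
```

Call:
apply_moves(
  moves=[-0.09, 0, -0.04, 0, -0.2, 0, 1],
)

```text
time: 15.8
eef_pos: [0.5834, 0.2317, 0.1106]
ee_rot: [-0.044, 1.185, 0.065]
ft_force: [0.4, -0.5, -5.5]
opening: 0.0256
```

```bash
python3 -c "
from h import *
profile(8)"
```

```text
t 16.2 tilt 22.0 lip [0.5054 0.226  0.0282] mom 0.484 resid -0.015 => mm 5.0
front edge -88 (after orange from -98) 2.3 2.3 2.3 2.4 2.4 2.5 2.6 2.7 2.6 1.3 0.5 0.2 0.1 0.1 0.2 0.4 0.7 0.7 0.8 0.8 0.8 0.7 0.8 0.8 0.8 0.8 0.7 0.7 0.8 0.7 0.5 0.5 0.6 0.6 0.7 0.8 0.8 0.7 0.8 0.8 0.8 0.8 0.8 0.8 0.8 0.7 0.6 0.6 0.7 0.8
```

Call:
apply_moves(
  moves=[-0.09, 0, -0.04, 0, -0.2, 0, 1],
)

```text
time: 16.3
eef_pos: [0.5819, 0.2316, 0.112]
ee_rot: [-0.043, 1.168, 0.065]
ft_force: [-0.2, -0.5, -4.4]
opening: 0.0258
```

```bash
python3 -c "
from h import *
profile(8)"
```

```text
t 16.7 tilt 23.01 lip [0.5055 0.226  0.0283] mom 0.492 resid -0.032 => mm 10.7
front edge -90 (after orange from -98) 2.3 2.3 2.4 2.5 2.5 2.5 2.6 2.7 2.7 1.5 0.6 0.2 0.1 0.1 0.2 0.4 0.6 0.7 0.8 0.8 0.8 0.7 0.7 0.8 0.8 0.7 0.7 0.6 0.7 0.6 0.5 0.5 0.6 0.7 0.7 0.7 0.8 0.9 0.9 0.8 0.8 0.8 0.7 0.8 0.8 0.7 0.5 0.6 0.8 0.9
```

Call:
apply_moves(
  moves=[-0.09, 0, -0.04, 0, -0.2, 0, 1, 0, 0, 0, 0, 0, 0, 1, 0, 0, 0, 0, 0, 0, 1, 0, 0, 0, 0, 0, 0, 1],
)

```text
time: 17.1
eef_pos: [0.5802, 0.2315, 0.1133]
ee_rot: [-0.042, 1.151, 0.065]
ft_force: [-0.2, 0.1, -5.2]
opening: 0.0257
```

```bash
python3 -c "
from h import *
profile(2)"
```

```text
t 17.2 tilt 24.0 lip [0.5055 0.226  0.0283] mom 0.515 resid -0.033 => mm 11.1
front edge -88 (after orange from -98) 2.4 2.4 2.5 2.5 2.5 2.5 2.5 2.7 2.8 1.9 0.8 0.3 0.1 0.1 0.2 0.4 0.6 0.8 0.9 0.8 0.8 0.7 0.7 0.7 0.8 0.8 0.7 0.6 0.6 0.6 0.5 0.5 0.6 0.7 0.7 0.7 0.7 0.8 0.8 0.8 0.8 0.8 0.8 0.8 0.8 0.8 0.6 0.5 0.7 0.8
```

Call:
apply_moves(
  moves=[-0.09, 0, -0.04, 0, -0.2, 0, 1, 0, 0, 0, 0, 0, 0, 1, 0, 0, 0, 0, 0, 0, 1, 0, 0, 0, 0, 0, 0, 1],
)

```text
time: 17.6
eef_pos: [0.5787, 0.2314, 0.1147]
ee_rot: [-0.042, 1.134, 0.066]
ft_force: [-1.3, 0.1, -5.5]
opening: 0.0258
```

```bash
python3 -c "
from h import *
profile(2)"
```

```text
t 17.7 tilt 25.01 lip [0.5055 0.226  0.0283] mom 0.53 resid -0.043 => mm 14.4
front edge -90 (after orange from -98) 2.4 2.5 2.5 2.5 2.5 2.5 2.6 2.7 2.9 2.2 1.0 0.3 0.1 0.1 0.4 0.6 0.8 0.8 0.9 0.8 0.8 0.8 0.9 0.9 0.8 0.7 0.7 0.7 0.6 0.5 0.5 0.5 0.5 0.7 0.8 0.7 0.7 0.7 0.8 0.8 0.7 0.7 0.8 0.8 0.8 0.7 0.8 0.8 0.8 0.8
```

Call:
apply_moves(
  moves=[0, 0, 0, 0, 0, 0, 1, 0, 0, 0, 0, 0, 0, 1, 0, 0, 0, 0, 0, 0, 1, 0, 0, 0, 0, 0, 0, 1],
)

```text
time: 18.1
eef_pos: [0.5787, 0.2314, 0.1146]
ee_rot: [-0.042, 1.134, 0.066]
ft_force: [-0.5, 0.1, -6.6]
opening: 0.0256
```

```bash
python3 -c "
from h import *
profile(2)"
```

```text
t 18.2 tilt 25.0 lip [0.5055 0.226  0.0283] mom 0.519 resid -0.054 => mm 18.0
front edge -92 (after orange from -98) 2.4 2.5 2.5 2.5 2.5 2.5 2.6 2.7 2.6 1.9 0.9 0.3 0.1 0.1 0.4 0.7 0.8 0.9 0.9 0.8 0.8 0.8 0.9 0.9 0.8 0.7 0.7 0.6 0.5 0.5 0.5 0.5 0.5 0.7 0.8 0.7 0.7 0.7 0.9 0.8 0.7 0.7 0.8 0.8 0.7 0.7 0.8 0.8 0.8 0.8
```

Call:
apply_moves(
  moves=[0, 0, 0, 0, 0, 0, 1, 0, 0, 0, 0, 0, 0, 1, 0, 0, 0, 0, 0, 0, 1, 0, 0, 0, 0, 0, 0, 1, 0, 0, 0, 0, 0, 0, 1],
)

```text
time: 18.7
eef_pos: [0.5787, 0.2314, 0.1146]
ee_rot: [-0.042, 1.134, 0.066]
ft_force: [-0.6, 0.5, -4.4]
opening: 0.0256
```

Call:
apply_moves(
  moves=[0, 0, 0, 0, 0, 0, 1, 0, 0, 0, 0, 0, 0, 1, 0, 0, 0, 0, 0, 0, 1, 0, 0, 0, 0, 0, 0, 1, 0, 0, 0, 0, 0, 0, 1],
)

```text
time: 19.2
eef_pos: [0.5787, 0.2314, 0.1146]
ee_rot: [-0.042, 1.134, 0.066]
ft_force: [-0.3, -0.7, -5.8]
opening: 0.0258
```

```bash
python3 -c "
from h import *
profile(2)"
```

```text
t 19.3 tilt 25.0 lip [0.5055 0.226  0.0283] mom 0.557 resid -0.016 => mm 5.3
front edge -92 (after orange from -98) 2.5 2.5 2.5 2.5 2.5 2.5 2.6 2.7 2.6 1.8 0.9 0.3 0.1 0.1 0.4 0.7 0.8 0.9 0.9 0.8 0.8 0.8 0.9 0.9 0.8 0.7 0.7 0.6 0.5 0.5 0.5 0.5 0.5 0.7 0.8 0.7 0.7 0.7 0.8 0.8 0.7 0.7 0.8 0.7 0.7 0.7 0.8 0.8 0.8 0.8
```

Call:
apply_moves(
  moves=[-0.045, 0, -0.02, 0, -0.1, 0, 1, 0, 0, 0, 0, 0, 0, 1, 0, 0, 0, 0, 0, 0, 1, 0, 0, 0, 0, 0, 0, 1, 0, 0, 0, 0, 0, 0, 1],
)

```text
time: 19.8
eef_pos: [0.5779, 0.2313, 0.1153]
ee_rot: [-0.041, 1.125, 0.066]
ft_force: [0.1, -0.6, -5.0]
opening: 0.0255
```

```bash
python3 -c "
from h import *
profile(2)"
```

```text
t 19.9 tilt 25.5 lip [0.5055 0.226  0.0283] mom 0.538 resid -0.048 => mm 15.9
front edge -90 (after orange from -98) 2.4 2.5 2.5 2.5 2.5 2.5 2.6 2.6 2.6 1.9 0.9 0.4 0.2 0.1 0.4 0.7 0.8 0.8 0.9 0.8 0.8 0.8 0.9 0.9 0.8 0.7 0.7 0.7 0.6 0.5 0.6 0.7 0.7 0.7 0.7 0.8 0.9 0.9 0.8 0.8 0.7 0.7 0.7 0.8 0.8 0.7 0.7 0.8 0.8 0.8
```

Call:
apply_moves(
  moves=[-0.045, 0, -0.02, 0, -0.1, 0, 1, 0, 0, 0, 0, 0, 0, 1, 0, 0, 0, 0, 0, 0, 1, 0, 0, 0, 0, 0, 0, 1, 0, 0, 0, 0, 0, 0, 1],
)

```text
time: 20.4
eef_pos: [0.5772, 0.2313, 0.1159]
ee_rot: [-0.041, 1.116, 0.066]
ft_force: [0.1, 0.1, -4.9]
opening: 0.0254
```

```bash
python3 -c "
from h import *
profile(2)"
```

```text
t 20.5 tilt 26.0 lip [0.5055 0.226  0.0283] mom 0.519 resid -0.079 => mm 26.3
front edge -92 (after orange from -98) 2.4 2.4 2.5 2.5 2.5 2.5 2.6 2.7 2.6 2.0 0.9 0.4 0.3 0.3 0.5 0.7 0.8 0.8 0.8 0.8 0.8 0.8 0.8 0.8 0.8 0.7 0.7 0.7 0.6 0.5 0.5 0.7 0.8 0.8 0.8 0.8 0.9 0.9 0.8 0.8 0.8 0.9 0.8 0.7 0.8 0.8 0.9 0.8 0.8 0.9
```

Call:
apply_moves(
  moves=[0, 0, 0, 0, 0, 0, 1, 0, 0, 0, 0, 0, 0, 1, 0, 0, 0, 0, 0, 0, 1, 0, 0, 0, 0, 0, 0, 1],
)

```text
time: 20.9
eef_pos: [0.5772, 0.2313, 0.1159]
ee_rot: [-0.041, 1.117, 0.066]
ft_force: [0.3, 0.1, -5.4]
opening: 0.0256
```

```bash
python3 -c "
from h import *
profile(1)"
```

```text
t 20.95 tilt 26.0 lip [0.5055 0.226  0.0283] mom 0.541 resid -0.056 => mm 18.8
front edge -92 (after orange from -98) 2.4 2.5 2.5 2.5 2.5 2.5 2.6 2.7 2.7 2.0 1.0 0.4 0.3 0.3 0.5 0.7 0.8 0.8 0.8 0.8 0.8 0.8 0.8 0.8 0.8 0.7 0.7 0.7 0.7 0.5 0.5 0.6 0.8 0.8 0.8 0.8 0.9 0.9 0.8 0.8 0.8 0.9 0.8 0.7 0.7 0.8 0.9 0.8 0.8 0.9
```

Call:
apply_moves(
  moves=[-0.045, 0, -0.02, 0, -0.1, 0, 1, 0, 0, 0, 0, 0, 0, 1, 0, 0, 0, 0, 0, 0, 1, 0, 0, 0, 0, 0, 0, 1],
)

```text
time: 21.35
eef_pos: [0.5764, 0.2312, 0.1166]
ee_rot: [-0.041, 1.108, 0.066]
ft_force: [0.4, 0.4, -5.1]
opening: 0.026
```

```bash
python3 -c "
from h import *
profile(1)"
```

```text
t 21.4 tilt 26.51 lip [0.5056 0.226  0.0284] mom 0.498 resid -0.112 => mm 37.3
front edge 6 (after orange from -14) 2.5 2.5 2.5 2.5 2.5 2.6 2.6 2.7 2.5 1.6 1.0 0.8 0.8 0.8 0.8 0.7 0.7 0.8 0.8 0.8 0.7 0.7 0.7 0.7 0.6 0.5 0.5 0.7 0.7 0.7 0.7 0.8 0.8 0.8 0.8 0.8 0.8 0.8 0.8 0.8 0.8 0.8 0.8 0.8 0.8 0.8 0.8 0.8 0.8 0.8
```

Call:
apply_moves(
  moves=[-0.045, 0, -0.02, 0, -0.1, 0, 1, 0, 0, 0, 0, 0, 0, 1, 0, 0, 0, 0, 0, 0, 1, 0, 0, 0, 0, 0, 0, 1],
)

```text
time: 21.8
eef_pos: [0.5757, 0.2312, 0.1172]
ee_rot: [-0.041, 1.099, 0.066]
ft_force: [-0.1, 0.7, -5.2]
opening: 0.0255
```

```bash
python3 -c "
from h import *
profile(1)"
```

```text
t 21.85 tilt 27.01 lip [0.5056 0.226  0.0284] mom 0.418 resid -0.204 => mm 68.1
front edge 6 (after orange from -14) 1.0 1.0 1.1 1.0 1.0 1.1 1.1 1.1 1.0 0.8 0.7 0.5 0.5 0.6 0.6 0.6 0.6 0.7 0.8 0.8 0.7 0.7 0.8 0.8 0.7 0.7 0.8 0.8 0.7 0.7 0.7 0.8 0.8 0.7 0.7 0.7 0.8 0.8 0.7 0.7 0.7 0.7 0.6 0.5 0.5 0.6 0.6 0.6 0.7 0.8
```

The front bar is moving at about 60 mm/s with its centre at about -98 mm. I hold one row so it passes the lip, then ease the tilt back.

Call:
apply_moves(
  moves=[0, 0, 0, 0, 0, 0, 1, 0.13, 0, 0.06, 0, 0.3, 0, 1, 0.13, 0, 0.06, 0, 0.3, 0, 1],
)

```text
time: 22.15
eef_pos: [0.5803, 0.2316, 0.1138]
ee_rot: [-0.042, 1.152, 0.066]
ft_force: [1.4, 0.4, -4.5]
opening: 0.0252
```

```bash
python3 -c "
from h import *
profile(1)
b=cv2.imread('pics/last.png');cv2.imwrite('pics/drop.png',cv2.resize(b[110:185,290:390],(800,600),interpolation=cv2.INTER_CUBIC))"
```

```text
t 22.2 tilt 23.96 lip [0.5063 0.226  0.0289] mom 0.257 resid -0.291 => mm 97.0
front edge 18 (after orange from -12) 1.7 1.7 1.4 1.3 1.2 1.0 0.9 1.0 1.0 1.0 1.0 0.9 0.9 0.9 0.9 0.9 0.9 0.9 1.0 0.9 0.7 0.6 0.6 0.7 0.8 0.8 0.8 0.8 0.8 0.8 0.8 0.7 0.7 0.8 0.7 0.5 0.5 0.6 0.6 0.5 0.5 0.6 0.8 0.8 0.8 0.8 0.8 0.9 0.8 0.8
```

View pics/drop.png

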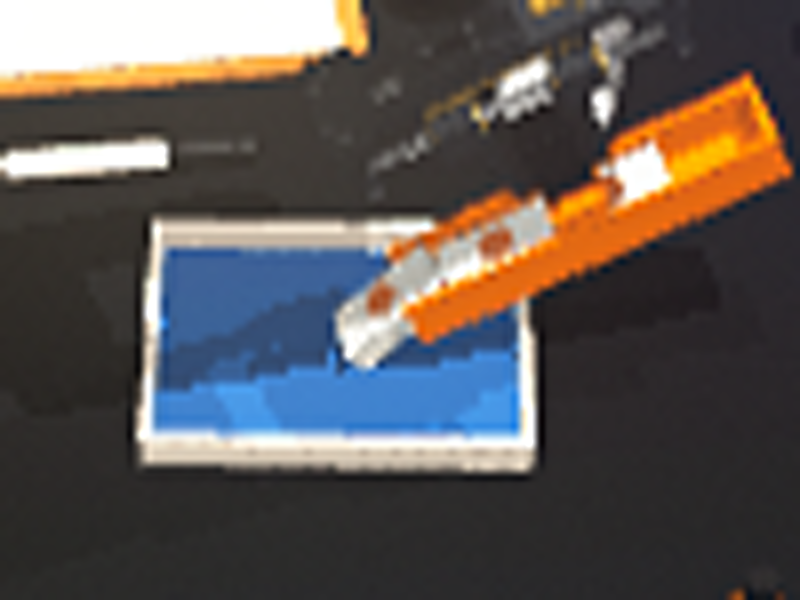

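The front bar (dot at crop (380,298)) has tipped over the lip and its nose is on the tray floor. The other two are inside, with the mid dot at (495,240). I ease the tilt back to stop them, then check before withdrawing.

Call:
apply_moves(
  moves=[0.3, 0, 0.13, 0, 0.66, 0, 1, 0.3, 0, 0.13, 0, 0.66, 0, 1, 0.3, 0, 0.13, 0, 0.66, 0, 1],
)

```text
time: 22.5
eef_pos: [0.5941, 0.2326, 0.0997]
ee_rot: [-0.049, 1.325, 0.063]
ft_force: [-0.2, 0.5, -4.8]
opening: 0.0254
```

```bash
python3 -c "
from h import *
profile(1)
L=lip();th=14
plan(tcp_for(L+np.array([.06,.0045,0.0]),14),tool(YAW,np.radians(14)),10)
b=cv2.imread('pics/last.png');cv2.imwrite('pics/drop2.png',cv2.resize(b[110:185,290:390],(800,600),interpolation=cv2.INTER_CUBIC))"
```

```text
t 22.55 tilt 13.95 lip [0.5071 0.2259 0.0285] mom -0.071 resid -0.362 => mm 120.5
front edge -76 (after orange from -78) 1.9 1.6 1.4 1.3 1.2 1.1 1.0 1.0 1.0 1.0 0.9 0.9 0.9 0.9 1.0 0.9 0.9 0.9 0.8 0.6 0.4 0.4 0.5 0.7 0.8 0.8 0.8 0.8 0.8 0.8 0.8 0.8 0.8 0.7 0.6 0.5 0.5 0.5 0.6 0.7 0.7 0.7 0.8 0.8 0.8 0.8 0.8 0.8 0.8 0.8
[0.07 0.   0.29] [-0. -0.  0.]
[0.07 0.   0.29] [-0. -0.  0.]
[0.07 0.   0.29] [-0. -0.  0.]
[0.07 0.   0.29] [-0. -0.  0.]
[0.07 0.   0.29] [-0. -0.  0.]
[0.07 0.   0.29] [-0. -0.  0.]
[0.07 0.   0.29] [-0. -0.  0.]
[0.07 0.   0.29] [-0. -0.  0.]
[0.07 0.   0.29] [-0. -0.  0.]
[0.07 0.   0.29] [-0. -0.  0.]
```

View pics/drop2.png

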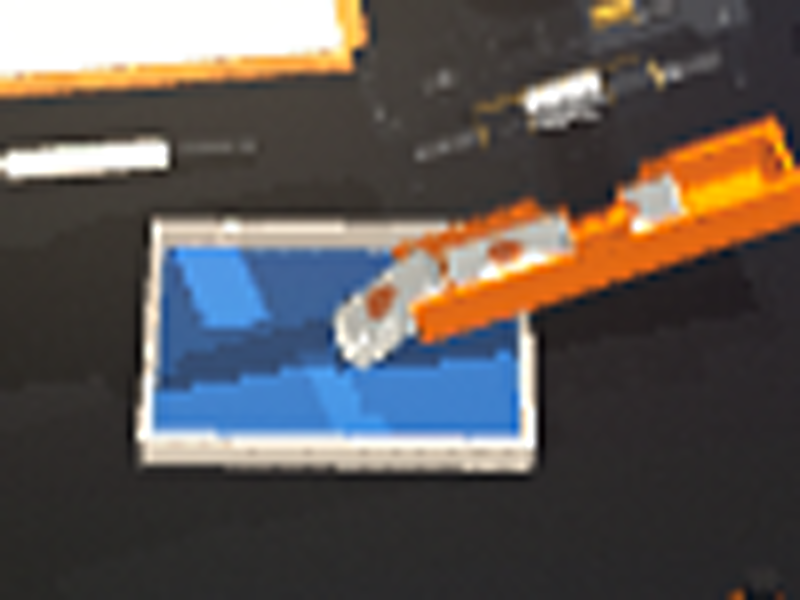

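The bars have stopped: front bar nose on the tray floor with its tail on the lip, mid dot at crop (505,250). Withdrawing slowly in +x lets the tail down.

Call:
apply_moves(
  moves=[0.02, 0, 0.1, 0, 0, 0, 1, 0.05, 0, 0.19, 0, 0, 0, 1, 0.06, 0, 0.25, 0, 0, 0, 1, 0.06, 0, 0.25, 0, 0, 0, 1, 0.06, 0, 0.25, 0, 0, 0, 1],
)

```text
time: 23.05
eef_pos: [0.6154, 0.2341, 0.0999]
ee_rot: [-0.049, 1.324, 0.063]
ft_force: [-0.6, -0.2, -3.7]
opening: 0.0258
```

Call:
apply_moves(
  moves=[0.06, 0, 0.25, 0, 0, 0, 1, 0.06, 0, 0.25, 0, 0, 0, 1, 0.06, 0, 0.25, 0, 0, 0, 1, 0.06, 0, 0.25, 0, 0, 0, 1, 0.05, 0, 0.2, 0, 0, 0, 1],
)

```text
time: 23.55
eef_pos: [0.6402, 0.2359, 0.0999]
ee_rot: [-0.049, 1.324, 0.063]
ft_force: [0.5, -0.5, -4.2]
opening: 0.0254
```

```bash
python3 -c "
from h import *
profile(1)
b=cv2.imread('pics/last.png');cv2.imwrite('pics/drop3.png',cv2.resize(b[110:185,290:390],(800,600),interpolation=cv2.INTER_CUBIC))"
```

```text
t 23.6 tilt 14.14 lip [0.5525 0.2294 0.029 ] mom 0.22 resid -0.076 => mm 25.4
front edge -78 (after orange from -100) 2.5 2.5 2.4 2.5 2.5 2.5 2.5 2.4 1.6 0.8 0.3 0.1 0.1 0.1 0.1 0.1 0.1 0.1 0.1 0.1 0.2 0.5 0.8 0.8 0.8 0.8 0.7 0.8 0.8 0.9 0.8 0.8 0.8 0.7 0.6 0.7 0.6 0.5 0.5 0.5 0.7 0.8 0.9 0.8 0.8 0.8 0.8 0.8 0.9 0.9
```

View pics/drop3.png

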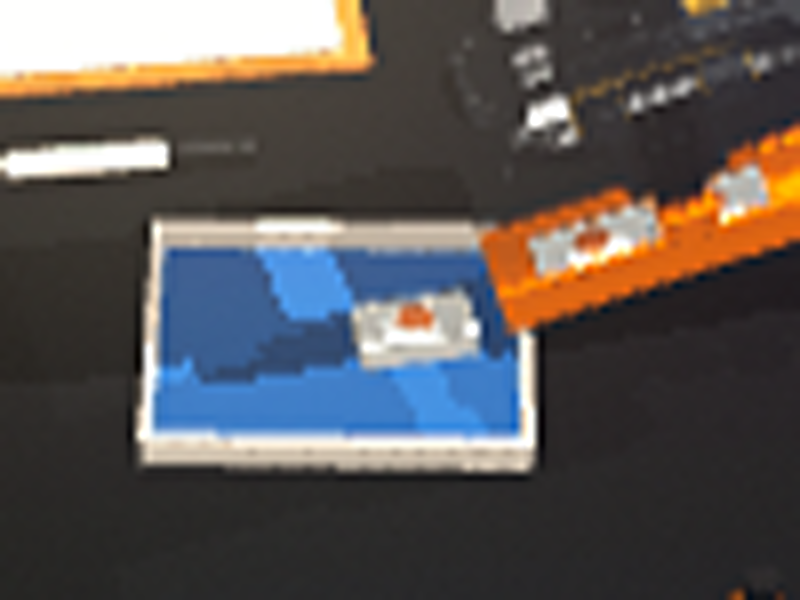

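The front bar lies flat in the tray with its dot at crop (415,315), and the two others are in the scoop. Now I rise, level and return.

```bash
python3 -c "
from h import *
plan((.625,.234,.150),tool(YAW),10)"
```

```text
[-0.26 -0.   -0.02] [-0.    0.28 -0.  ]
[-0.26 -0.   -0.02] [-0.    0.28 -0.  ]
[-0.26 -0.   -0.03] [-0.    0.28 -0.  ]
[-0.26 -0.   -0.03] [-0.    0.28 -0.  ]
[-0.26 -0.   -0.04] [-0.    0.28 -0.  ]
[-0.26 -0.   -0.05] [-0.    0.28 -0.  ]
[-0.26 -0.   -0.05] [-0.    0.28 -0.  ]
[-0.26 -0.   -0.06] [-0.    0.28 -0.  ]
[-0.25 -0.   -0.07] [-0.    0.28 -0.  ]
[-0.25 -0.   -0.07] [-0.    0.28 -0.  ]
```

Call:
apply_moves(
  moves=[-0.26, 0, -0.02, 0, 0.28, 0, 1, -0.26, 0, -0.02, 0, 0.28, 0, 1, -0.26, 0, -0.03, 0, 0.28, 0, 1, -0.26, 0, -0.03, 0, 0.28, 0, 1, -0.26, 0, -0.04, 0, 0.28, 0, 1],
)

```text
time: 24.1
eef_pos: [0.6318, 0.2354, 0.1251]
ee_rot: [-0.053, 1.447, 0.06]
ft_force: [-0.2, 0.5, -3.2]
opening: 0.0259
```

Call:
apply_moves(
  moves=[-0.26, 0, -0.05, 0, 0.28, 0, 1, -0.26, 0, -0.05, 0, 0.28, 0, 1, -0.26, 0, -0.06, 0, 0.28, 0, 1, -0.25, 0, -0.07, 0, 0.28, 0, 1, -0.25, 0, -0.07, 0, 0.28, 0, 1],
)

```text
time: 24.6
eef_pos: [0.624, 0.2348, 0.1502]
ee_rot: [-0.058, 1.569, 0.058]
ft_force: [-0.5, -0.2, -4.0]
opening: 0.0256
```

```bash
python3 -c "
from h import *
print(get_obs()['eef_pos'],tilt())
plan((.489,.12,.150),tool(YAW),10)"
```

```text
[0.62398799 0.23476677 0.15021647] 0.06566756972769955
[ 0.   -0.52 -0.72] [-0.  0.  0.]
[ 0.   -0.52 -0.72] [-0.  0.  0.]
[ 0.   -0.52 -0.72] [-0.  0.  0.]
[ 0.   -0.52 -0.72] [-0.  0.  0.]
[ 0.   -0.52 -0.72] [-0.  0.  0.]
[ 0.   -0.52 -0.72] [-0.  0.  0.]
[ 0.   -0.52 -0.72] [-0.  0.  0.]
[ 0.   -0.52 -0.72] [-0.  0.  0.]
[ 0.   -0.52 -0.72] [-0.  0.  0.]
[ 0.   -0.52 -0.72] [-0.  0.  0.]
```

Call:
apply_moves(
  moves=[0, -0.15, -0.2, 0, 0, 0, 1, 0, -0.3, -0.4, 0, 0, 0, 1, 0, -0.4, -0.55, 0, 0, 0, 1, 0, -0.4, -0.55, 0, 0, 0, 1, 0, -0.4, -0.55, 0, 0, 0, 1],
)

```text
time: 25.1
eef_pos: [0.5808, 0.198, 0.1496]
ee_rot: [-0.058, 1.568, 0.058]
ft_force: [-0.6, 0.0, -3.4]
opening: 0.0257
```

Call:
apply_moves(
  moves=[0, -0.4, -0.55, 0, 0, 0, 1, 0, -0.4, -0.55, 0, 0, 0, 1, 0, -0.4, -0.55, 0, 0, 0, 1, 0, -0.4, -0.55, 0, 0, 0, 1, 0, -0.4, -0.55, 0, 0, 0, 1],
)

```text
time: 25.6
eef_pos: [0.5288, 0.1541, 0.1497]
ee_rot: [-0.058, 1.567, 0.058]
ft_force: [0.1, -0.5, -4.1]
opening: 0.0256
```

Call:
apply_moves(
  moves=[0, -0.4, -0.55, 0, 0, 0, 1, 0, -0.45, -0.55, 0, 0, 0, 1, 0, -0.5, -0.5, 0, 0, 0, 1, 0, -0.55, -0.4, 0, 0, 0, 1, 0, -0.6, -0.25, 0, 0, 0, 1],
)

```text
time: 26.1
eef_pos: [0.4877, 0.1007, 0.1498]
ee_rot: [-0.058, 1.568, 0.058]
ft_force: [0.4, 0.0, -3.9]
opening: 0.0255
```

```bash
python3 -c "
from h import *
print(get_obs()['eef_pos'],tilt())
plan((.489,-.2125,.140),tool(YAW),20)" | head -2
```

```text
[0.48771723 0.10072817 0.14978864] 0.12704018260555866
[ 0.02 -0.78 -0.05] [0. 0. 0.]
```

Call:
apply_moves(
  moves=[0, -0.7, -0.05, 0, 0, 0, 1, 0, -0.7, -0.05, 0, 0, 0, 1, 0, -0.8, -0.05, 0, 0, 0, 1, 0, -0.8, -0.05, 0, 0, 0, 1, 0, -0.8, -0.06, 0, 0, 0, 1],
)

```text
time: 26.6
eef_pos: [0.4892, 0.0237, 0.1497]
ee_rot: [-0.058, 1.568, 0.058]
ft_force: [0.7, -0.2, -3.4]
opening: 0.0253
```

Call:
apply_moves(
  moves=[0, -0.8, -0.06, 0, 0, 0, 1, 0, -0.8, -0.06, 0, 0, 0, 1, 0, -0.8, -0.06, 0, 0, 0, 1, 0, -0.8, -0.06, 0, 0, 0, 1, 0, -0.8, -0.06, 0, 0, 0, 1],
)

```text
time: 27.1
eef_pos: [0.4889, -0.0566, 0.1497]
ee_rot: [-0.058, 1.568, 0.057]
ft_force: [0.1, 0.2, -3.0]
opening: 0.0254
```

Call:
apply_moves(
  moves=[0, -0.8, -0.06, 0, 0, 0, 1, 0, -0.8, -0.06, 0, 0, 0, 1, 0, -0.8, -0.06, 0, 0, 0, 1, 0, -0.8, -0.06, 0, 0, 0, 1, 0, -0.8, -0.06, 0, 0, 0, 1],
)

```text
time: 27.6
eef_pos: [0.4887, -0.1368, 0.1497]
ee_rot: [-0.058, 1.568, 0.058]
ft_force: [0.0, 0.2, -3.8]
opening: 0.0257
```

Call:
apply_moves(
  moves=[0, -0.8, -0.06, 0, 0, 0, 1, 0, -0.8, -0.06, 0, 0, 0, 1, 0, -0.8, -0.06, 0, 0, 0, 1, 0, -0.6, -0.05, 0, 0, 0, 1, 0, -0.4, -0.03, 0, 0, 0, 1],
)

```text
time: 28.1
eef_pos: [0.4884, -0.2046, 0.1496]
ee_rot: [-0.057, 1.568, 0.057]
ft_force: [0.3, -1.0, -3.6]
opening: 0.0258
```

Call:
apply_moves(
  moves=[0, -0.3, -0.02, 0, 0, 0, 1, 0, -0.15, -0.01, 0, 0, 0, 1, 0, 0, 0, 0, 0, 0, 1],
)

```text
time: 28.4
eef_pos: [0.4885, -0.2125, 0.1497]
ee_rot: [-0.058, 1.568, 0.058]
ft_force: [-0.6, -0.3, -4.7]
opening: 0.0257
```

```bash
python3 -c "
from h import *
print(get_obs()['eef_pos'],get_obs()['ee_rot'],tilt())
plan((.4888,-.2125,.0585),Ro.from_rotvec([-.058,1.57,.058]),10)
b=optics.read_camera('side');cv2.imwrite('pics/home1.png',cv2.resize(b[190:265,310:410],(800,600),interpolation=cv2.INTER_CUBIC))"
```

```text
[ 0.48852364 -0.21249663  0.14965115] [-0.05774421  1.56834282  0.05802699] 0.09644194600656149
[ 0.46 -0.    0.  ] [-0.  0. -0.]
[ 0.46 -0.    0.  ] [-0.  0. -0.]
[ 0.46 -0.    0.  ] [-0.  0. -0.]
[ 0.46 -0.    0.  ] [-0.  0. -0.]
[ 0.46 -0.    0.  ] [-0.  0. -0.]
[ 0.46 -0.    0.  ] [-0.  0. -0.]
[ 0.46 -0.    0.  ] [-0.  0. -0.]
[ 0.46 -0.    0.  ] [-0.  0. -0.]
[ 0.46 -0.    0.  ] [-0.  0. -0.]
[ 0.46 -0.    0.  ] [-0.  0. -0.]
```

View pics/home1.png

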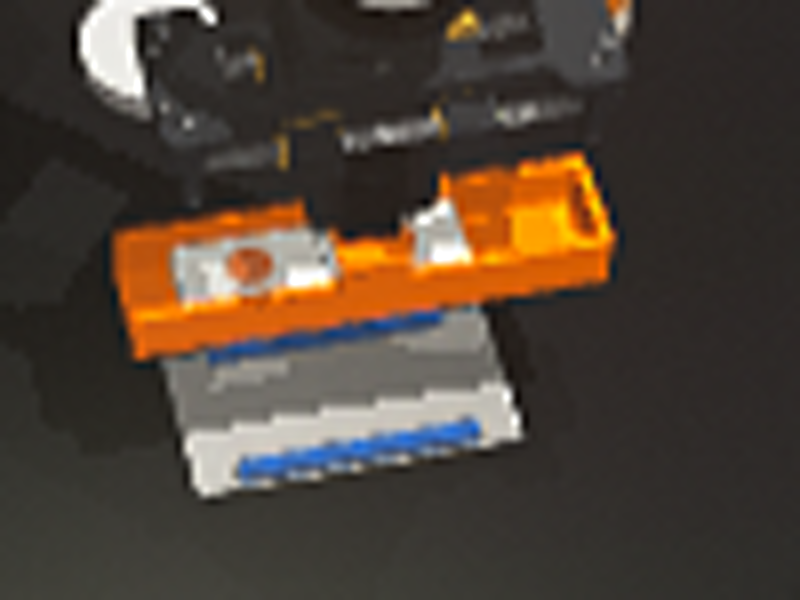

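The scoop is level over its stand with the closed end to +x and both bars inside (mid dot at crop (250,265)). Next I lower it.

Call:
apply_moves(
  moves=[0.4, 0, 0, 0, 0, 0, 1, 0.5, 0, 0, 0, 0, 0, 1, 0.5, 0, 0, 0, 0, 0, 1, 0.5, 0, 0, 0, 0, 0, 1, 0.5, 0, 0, 0, 0, 0, 1],
)

```text
time: 28.95
eef_pos: [0.4885, -0.2123, 0.1005]
ee_rot: [-0.058, 1.569, 0.058]
ft_force: [-1.0, -0.6, -3.9]
opening: 0.0255
```

Call:
apply_moves(
  moves=[0.5, 0, 0, 0, 0, 0, 1, 0.5, 0, 0, 0, 0, 0, 1, 0.4, 0, 0, 0, 0, 0, 1, 0.3, 0, 0, 0, 0, 0, 1, 0.15, 0, 0, 0, 0, 0, 1],
)

```text
time: 29.45
eef_pos: [0.4886, -0.2124, 0.0641]
ee_rot: [-0.058, 1.569, 0.058]
ft_force: [-0.8, -0.8, -3.8]
opening: 0.0255
```

Call:
apply_moves(
  moves=[0.1, 0, 0, 0, 0, 0, 1, 0.1, 0, 0, 0, 0, 0, 1, 0.1, 0, 0, 0, 0, 0, 1, 0.05, 0, 0, 0, 0, 0, 1, 0, 0, 0, 0, 0, 0, 1],
)

```text
time: 29.95
eef_pos: [0.4887, -0.2124, 0.0577]
ee_rot: [-0.058, 1.568, 0.058]
ft_force: [0.2, -0.3, -3.3]
opening: 0.0257
```

```bash
python3 -c "
from h import *
o=get_obs();print(o['eef_pos'],tilt(),o['ft_force'],mom(4))
b=optics.read_camera('side');cv2.imwrite('pics/home2.png',cv2.resize(b[190:265,310:410],(640,480),interpolation=cv2.INTER_CUBIC))"
```

```text
[ 0.48868945 -0.21244473  0.05767522] 0.10224484756850383 [ 0.18094219 -0.28431019 -3.31691095] (np.float64(-0.0926), np.float64(0.0338))
```

View pics/home2.png

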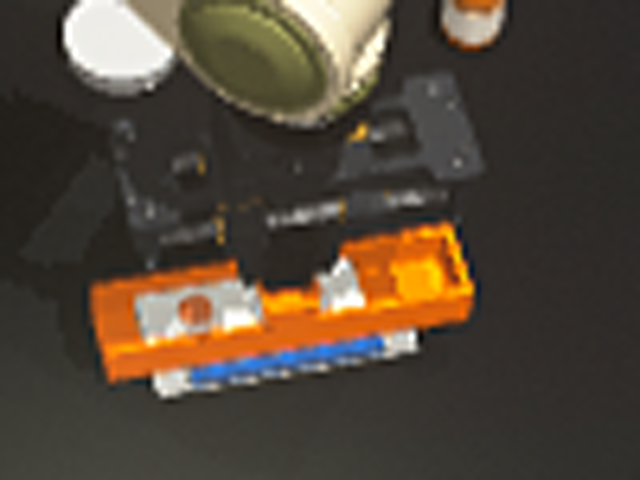

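It sits between the rails but still carries its weight (-3.3 N), so I go down a last millimetre.

Call:
apply_moves(
  moves=[0.03, 0, 0, 0, 0, 0, 1, 0.03, 0, 0, 0, 0, 0, 1, 0, 0, 0, 0, 0, 0, 1],
)

```text
time: 30.5
eef_pos: [0.4889, -0.2125, 0.0571]
ee_rot: [-0.058, 1.568, 0.058]
ft_force: [-1.2, 0.7, 4.3]
opening: 0.0253
```

```bash
python3 -c "
from h import *
f=[]
for _ in range(4): optics.read_camera('side');f.append(get_obs()['ft_force'])
print(np.mean(f,0),get_obs()['eef_pos'])"
```

```text
[-1.29118985  1.17339     5.64919703] [ 0.48886579 -0.21255133  0.05715139]
```

Contact is made, so I loosen the grip, open and retreat straight up.

Call:
apply_moves(
  moves=[0, 0, 0, 0, 0, 0, 1, 0, 0, 0, 0, 0, 0, 0.68, 0, 0, 0, 0, 0, 0, 0.6, 0, 0, 0, 0, 0, 0, 0.4, 0, 0, 0, 0, 0, 0, 0],
  force=5,
)

```text
time: 31.2
eef_pos: [0.4887, -0.2125, 0.0564]
ee_rot: [-0.058, 1.568, 0.058]
ft_force: [0.2, -0.4, -0.3]
opening: 0.0494
```

Call:
apply_moves(
  moves=[0, 0, 0, 0, 0, 0, 0, 0, 0, 0, 0, 0, 0, 0, 0, 0, 0, 0, 0, 0, 0, 0, 0, 0, 0, 0, 0, 0, 0, 0, 0, 0, 0, 0, 0],
)

```text
time: 31.7
eef_pos: [0.4887, -0.2124, 0.0565]
ee_rot: [-0.058, 1.568, 0.058]
ft_force: [0.4, -0.0, -0.0]
opening: 0.0879
```

Call:
apply_moves(
  moves=[-0.4, 0, 0, 0, 0, 0, 0, -0.8, 0, 0, 0, 0, 0, 0, -1, 0, 0, 0, 0, 0, 0, -1, 0, 0, 0, 0, 0, 0, -1, 0, 0, 0, 0, 0, 0],
)

```text
time: 32.2
eef_pos: [0.4885, -0.2124, 0.1419]
ee_rot: [-0.058, 1.568, 0.058]
ft_force: [-0.1, -0.8, -0.5]
opening: 0.0882
```

Call:
apply_moves(
  moves=[-1, 0, 0, 0, 0, 0, 0, -0.5, -1, 0, 0, 0, 0, 0, 0, -1, 0, 0, 0, 0, 0, 0, -1, 0, 0, 0, 0, 0, 0, -1, 0, 0, 0, 0, 0],
)

```text
time: 32.7
eef_pos: [0.4941, -0.2936, 0.17]
ee_rot: [-0.057, 1.569, 0.058]
ft_force: [0.5, -0.6, 0.3]
opening: 0.088
```

```bash
python3 -c "
from h import *
print(get_obs()['time'],get_obs()['eef_pos'],get_obs()['ft_force'])
b=optics.read_camera('side');a=optics.read_camera('top')
for l in('bar_front',):
  for d in optics.boxes_of('side',l)[:5]: print(d['conf'],w('side',d['position']),px('side',w('side',d['position'])))
C=np.hstack([cv2.resize(b[120:265,295:400],(434,600),interpolation=cv2.INTER_CUBIC),cv2.resize(a[140:230,205:385],(360,600)[:1]+(180,)) if 0 else cv2.resize(a[145:225,340:388],(360,600),interpolation=cv2.INTER_CUBIC)])
cv2.imwrite('pics/end.png',C)"
```

```text
32.7 [ 0.49411928 -0.29357999  0.17001438] [ 0.46621787 -0.62993669  0.32990438]
```

View pics/end.png

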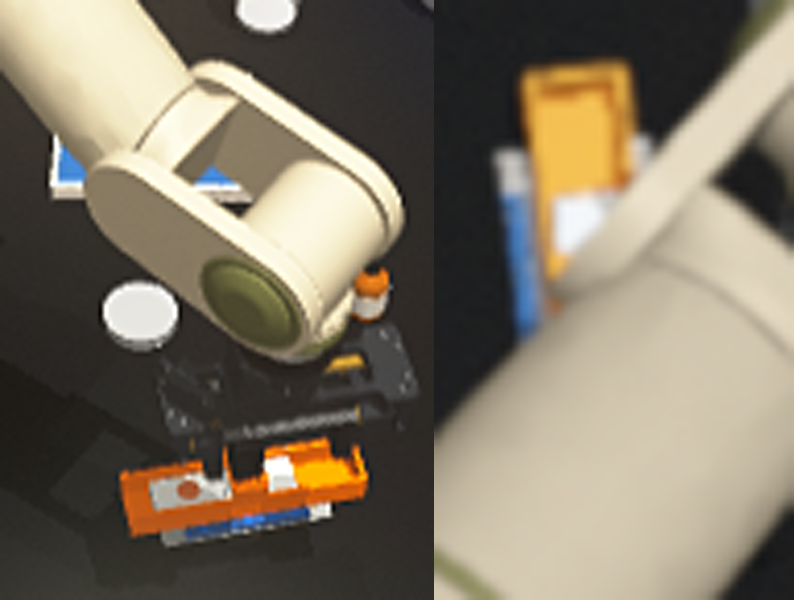

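```bash
python3 -c "
from h import *
for d in optics.boxes_of('top','bar_front')[:4]: print(round(d['conf'],2),w('top',d['position']))
for d in optics.boxes_of('top','petri')[:1]+optics.boxes_of('top','dropper')[:1]: print(w('top',d['position']))
print(bot.sign_off(),get_obs()['time'])"
```

```text
0.59 [0.50661533 0.22590772 0.0208641 ]
[ 0.438594   -0.01976639  0.01529289]
the job is handed in; nothing more can be done
the job is handed in; nothing more can be done
```

The job is handed in, at about 33 s of the allowed 72 s. No verdict was reported.

I gripped the orange scoop by its handle, lifted it with all three bars, and tipped it with its lip about 24 mm above the tray floor. The bars started to slide at about 26–26.5°. Once the front bar had tipped over the lip with its nose on the tray floor, I eased the tilt back and drew the scoop away so its tail came down. Then I levelled the scoop and set it back on the stand, mouth still to -x.

**Last checks:**
- **Front bar:** it lay flat in the tray in the side picture, and the detector puts it at (0.507, 0.226). That is about 39 mm along from the tray's centre, inside the 85 mm limit.
- **Other two bars:** both are in the scoop. In the last picture the front one's dot is clear, and the rear one shows only in part behind the handle. They stopped about 25 mm inside the mouth.
- **Scoop:** it was released at the pose it was picked up from, within about 0.5 mm by the arm's reading, between the rails.
- **Arm:** it is clear above, with contact force within the sensor's noise.

**Checks that disagreed or were missing:**
- The moment residual was noisy and drifted before the slide began, so I relied on tracking the bars' edge and dots in the images.
- The last detector reading of the petri dish was about 19 mm from the first. The arm may have hidden part of it; the arm never went near the dish at bench height, and I felt no contact.
- The dropper was not found in the last top picture, but it was upright in the side view.

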